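# Put the try-me instruments back in their display tray and lock them in

## Robot

A 7-joint arm with a two-finger parallel gripper is mounted at the origin on the work surface. World frame = base frame: x ahead of the robot, y to its left, z up, the work surface at z = 0. Lengths are in m, angles in rad, forces in N, time in s.
With the tool pointing down it reaches from about 0.4 to 0.85 m from the base axis. Payload 10.4 kg.
Tool frame: the origin (TCP) lies midway between the tips of the shut fingers; the grasp point (between the pads) lies 19 mm behind it (manip.pinch_z is the distance from the TCP to the grasp point, in m); y points along the fingers, x is the direction in which the jaws open and shut, and the axes are right-handed (so a half turn about y gives the same grasp; the last joint's range is limited). The gripper opens to 85 mm and grips with 20 to 120 N. Pads are 22 mm wide; open, the fingers measure 114 mm over their backs; the gripper's body (76 mm by 85 mm) begins 54 mm behind the grasp point. The pads swing forward as they close: fully open they stand 13 mm farther back than shut.
Start: joints at [-1.321, 0.332, -0.065, 1.46, 0.022, 1.35, -0.088], TCP at [0.168, 0.602, 0.194] pointing down, gripper open.
Joint ranges: [-2.6, 2.6], [-0.5, 2.12], [-1.47, 1.34], [0.16, 2.42], [-1.27, 4.41], [0.06, 2.06], [-2.6, 2.6]. Speed limits (rad/s): [2.22, 2.22, 2.79, 2.79, 3.14, 3.14, 3.14].

## Interface

Orientations are given as a unit quaternion [x, y, z, w].
In Python, from workcell import manip gives the robot as it stands.
- The arm moves only by the shell command python3 -m pendant 'ROWS' [OPENING] [FORCE]. ROWS is a JSON object of lists of equal length, an entry for each row: "offset": the shift along the tool's x, y, z scaled (see below), a list of three; "turn": the turn, a rotation vector about the tool's x, y, z scaled (see below), a list of three. A call has 1 to 12 rows; each row is the pose to reach, as a shift and turn from the pose measured when the call began, along the tool's axes at that moment; what a row does not reach only later rows make up. The controller multiplies each number of a shift by 200 mm and each number of a turn by 45 degrees. A row lasts 1/8 s, in which the tool goes at most 62.5 mm and 10.7 degrees, less where a joint would pass 70% of its speed; a pose out of reach is approached as far as the arm can. A call with a number of a shift or a turn outside -1 to 1 is refused whole. A call with a gripper value outside its range is refused whole. OPENING is the opening in per cent of the stroke, from 0 (shut) to 100 (fully open), set as the call begins (- or left out, the last holds). The fingers move at their own pace and stop on an object; FORCE is the grip in N (left out, the last holds). Time passes only in rows, so rows that repeat a pose let the fingers close. It gives the time, the measured TCP pose, the force and the opening at its end, in the units of the state.
- manip.get_obs(): the state, without advancing time (a new reading comes with each control period).
- manip.camera(name): name is "scene" or "side" or "wrist"; returns (picture, depth): 420x560x3 uint8, red, green, blue; 420x560 float32, m along the optical axis (not along the pixel's ray), 0 where there is no reading.
- manip.camera_model(name): a dict with "intrinsics" (3x3 intrinsics, pixels), "R" (3x3) and "t" (3): a world point X has camera coordinates R X + t; the wrist camera has in their place "tool_from_camera" (4x4, takes a point from camera to tool coordinates, whose origin is the TCP and whose axes are the tool frame's). Camera axes: x right, y down, z forward; pixel columns grow to the right and rows downward; lengths in m; the calibration is good to about 2 mm. A picture is of the moment at which its call begins: read the wrist's pose just before it. camera_model takes no time and is no camera call.
- manip.hand_in(): hands the job in, once; it reports no verdict.
The state is a dict: "clock": time; "joint_pos": joint angles; "joint_velocities": joint speeds; "tau": joint torques, N m; "position": TCP position; "ee_rot": TCP orientation; "ft_force": force on the tool from outside, world axes, zero at the start; "torque": the same for the moment, N m; "grip_width": opening from 0.0 (shut) to 1.0 (fully open).
Only numpy, scipy, OpenCV 4.12 (cv2) and the standard library are available. Lean on these libraries where they do the work, as an engineer would, in place of code of your own. Each camera call takes 0.05 s, during which the arm holds its last target. There are 200 camera calls.

## Task

Put the harmonica and the wooden train whistle back into the sloping try-me tray: press each one fully home, flat on the floor of its own shaped cutout, right way up and the way round that fits. Then turn the red-handled lock on the tray clockwise all the way to the red marks, so that its brass bar lies across both instruments, and let go. Do not shift or knock over the other goods on the counter.

Things in the scene. Friction and masses are not known exactly. Their poses are not given: they have to be found in the camera images.
- insert: Black rigid insert of a display tray, 176 mm (x) by 216 mm (y), sloped 28 degrees on a red riser that faces the shop, away from the robot. Origin: centre of its upper face, 88 mm above the counter. x points up the slope (roughly towards the robot), y is level, z square out of the face. Two cutouts run along y: the lower (x = -42 mm) for the harmonica, the upper (x = +42 mm) for the whistle, 41 mm of insert between them.
- harmonica_seat (a point): Centre of the harmonica cutout's floor, where the harmonica's origin belongs; axes as the insert's. Grey-lined cutout 42 mm wide (x), 154 mm long (y), 16 mm deep, with a slot 16 mm wide at its -y end, to y = -90 mm, for the slide button. At home the harmonica's x is the insert's -y, its y the insert's x, its z the insert's z, and it stands 12 mm proud of the face.
- whistle_seat (a point): Centre of the whistle cutout's floor, where the whistle's origin belongs; axes as the insert's. Yellow-lined cutout 44 mm wide and 24 mm deep from y = -60 to +74 mm, then only 28 mm wide to y = -96 mm for the mouthpiece. At home the whistle's x is the insert's -y, its y the insert's x, its z the insert's z, and it stands 12 mm proud of the face.
- finger_trough (a point): Middle of the finger trough, on its floor, 24 mm below the insert's face; axes as the insert's. The trough is 48 mm wide (y = -24 to +24 mm), open at both ends, and runs up the slope across both cutouts, giving fingers room on both sides of an instrument held at its origin.
- grip_rib (a point): One of eight black rubber spring ribs (this one in the harmonica cutout), four to a cutout, that stand 3.5 mm out of the long walls about 11 mm below the face, 3000 N/m each. Clearance without them is about 2 mm a side. An instrument laid in stops 8 to 17 mm short of the floor; a push of about 10 to 20 N along the insert's -z sends it home, and friction then holds it.
- harmonica: Large steel-covered harmonica lying flat on the counter, 150 mm long (x = -75 to +75 mm), 38 mm wide (y), 28 mm high (z), edges rounded 3 mm, 0.17 to 0.32 kg. A brass slide button, 10 mm thick and 10 mm long, stands out of its +x end at mid height; two rows of mouth holes along its -y side. Origin: centre of its underside, below its balance point.
- whistle: Wooden train whistle lying on the counter: box body 130 mm long (x = -72 to +58 mm), 40 mm wide (y), 36 mm high (z), then a mouthpiece 24 mm wide and 22 mm high to x = +94 mm; underside flat, edges rounded 3 mm. Four dark slots in the top by the mouthpiece, two red stripes round the other end. 0.11 to 0.21 kg. Origin: underside, centre line, 72 mm from the striped end, near its balance point.
- harmonica_button (a point): Tip of the harmonica's slide button (85 mm along its x, 14 mm up).
- whistle_mouth (a point): Tip of the whistle's mouthpiece (94 mm along its x, 11 mm up).
- turnlock (a joint): Angle of the lock collar, rad: 0 open, 1.5 locked (end stop; its bar then lies straight up and down the slope, at the red marks, over both instruments). It grows clockwise, looking down on the insert's face. Starts at 0 to 0.25 and stays where it is left (about 0.04 N m of friction). The bar passes 3 mm above an instrument that is home and is blocked by one that is not.
- lock_grip (a point): On the lock's axis at mid-height of its red grip: 36 mm above the insert's face, at insert x = 0, y = +57 mm. z: turning axis, out of the face; x: along grip and bar, turns with them (locked: the insert's x). Grip 34 mm long (x), 11 mm thick (y), 29 to 44 mm above the face; brass collar 36 mm across, 22 to 29 mm above; brass bar 68 by 14 mm, 15 to 22 mm above.
- mug: Blue mug, 82 mm across, 92 mm high, leave alone. Origin: centre of its underside.
- jar: Glass jar with a yellow lid, 72 mm across, 95 mm high, leave alone. Origin: centre of its underside.
- giftbox: Yellow gift box with red ribbon, 95 by 75 by 50 mm, leave alone. Origin: centre of its underside.
- bell: Steel counter bell, 84 mm across, 57 mm high, leave alone. Origin: centre of its underside.
- cablecar: Red and yellow wooden toy cable car, 116 by 52 by 66 mm, leave alone. Origin: centre of its underside, level with the counter.
- postcards: Banded stack of postcards, 148 by 104 by 22 mm, leave alone. Origin: centre of its underside.
Not all that is in view belongs to the job. Leave any green or turquoise look-alike of the harmonica alone.

How it is judged:
By the outcome, as a careful person would: the job done as asked, in the order asked, and still so for the second after the job is handed in, with the robot touching nothing.
It also fails if it takes over 72 s, if anything falls off the work surface, if the arm or the gripper's body presses on something with over 40 N, if the wrist force passes 120 N, or if a joint passes its speed limit or range.

## Working session

There is one attempt and no reset: what is moved stays moved. The work goes in short steps, Python scripts to look and compute and a shell command to move; the robot and the scene stay as the last step left them, time stands still between calls to the robot, and variables do not carry over. Pictures are saved under pics/ and viewed, about 8 in all and at most 12, crops included, and the job is handed in when it is done.

```bash
mkdir -p pics; cat > h.py <<'E'
import numpy as np, cv2
from scipy.spatial.transform import Rotation as Ro
from workcell import manip
def cam(n):
    o=manip.get_obs(); p,d=manip.camera(n); m=manip.camera_model(n); K=np.array(m['intrinsics'])
    if 'R' in m: R=np.array(m['R']).T; c=-R@np.array(m['t'])
    else:
        T=np.array(m['tool_from_camera']); Rt=Ro.from_quat(o['ee_rot']).as_matrix()
        R=Rt@T[:3,:3]; c=Rt@T[:3,3]+np.array(o['position'])
    return p,d,K,R,c
def cloud(d,K,R,c):
    v,u=np.mgrid[:d.shape[0],:d.shape[1]]
    r=np.stack([u,v,np.ones_like(u)],-1)@np.linalg.inv(K).T
    P=(r*d[...,None])@R.T+c; P[d==0]=np.nan
    return P
def save(p,f): cv2.imwrite('pics/'+f,p[...,::-1])
E
python3 - <<'E'
from h import *
o=manip.get_obs(); print(o)
ims=[]
for n in ['scene','side','wrist']:
    p,d,K,R,c=cam(n); save(p,n+'0.png'); print(n,c,R[:,2],K[0,0]); np.savez(n+'0.npz',p=p,d=d,K=K,R=R,c=c)
E
```

```text
{'clock': 0.0, 'joint_pos': array([-1.32058612,  0.33284142, -0.06470597,  1.46093704,  0.02158954,
        1.3498586 , -0.08846055]), 'joint_velocities': array([-2.93449072e-04, -7.24775084e-04,  1.37694183e-03, -8.26943592e-06,
        1.09861759e-03, -2.35527161e-03,  1.24750243e-04]), 'tau': array([-2.01413379e-03, -6.25456738e+01,  4.78247472e-02, -3.91601408e+01,
        1.60749361e-02,  9.98241798e-03, -1.69779429e-05]), 'position': array([0.16828765, 0.60149121, 0.19293702]), 'ee_rot': array([ 0.56363521,  0.42701295, -0.42775148, -0.56303105]), 'ft_force': array([-0.55837789,  0.61437374, -0.1993786 ]), 'torque': array([-0.03005491,  0.00406799,  0.00553889]), 'grip_width': 0.9978991633693223}
scene [ 1.2179732  -0.48239627  0.95110011] [-0.58515161  0.38967678 -0.71116074] 437.9197980775404
side [0.21563623 1.16239257 1.26208112] [ 0.18916129 -0.69754428 -0.69112226] 540.2941982561027
wrist [0.08508028 0.62484629 0.37370664] [ 0.3167408  -0.08937036 -0.94429243] 369.49635371278436
```

View pics/scene0.png

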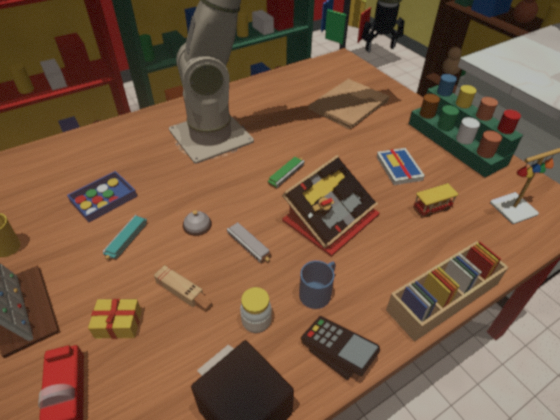

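View pics/side0.png

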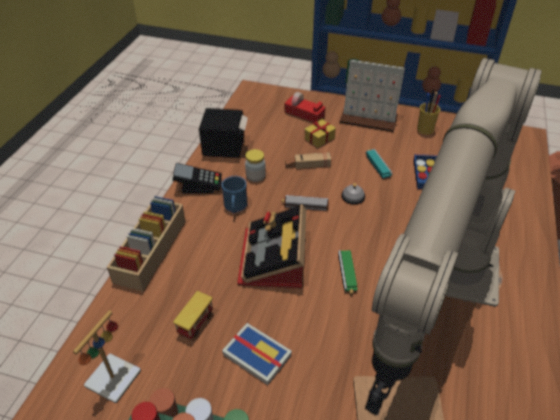

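The scene view shows the harmonica at (248,241), the whistle at (182,288) and the tray at (330,205). In the side view they are at (306,202), (312,160) and (272,245). Next I measure them from both depth views.

```bash
python3 - <<'E'
from h import *
print(Ro.from_quat(manip.get_obs()['ee_rot']).as_matrix().round(3))
seeds={'scene':{'harm':(248,241),'whis':(182,288),'mug':(316,285),'jar':(256,305),'bell':(196,222),'car':(436,200),'green':(286,172),'turq':(125,236),'cards':(400,165),'box':(115,318)},
'side':{'harm':(306,202),'whis':(312,160),'mug':(235,195),'jar':(255,165),'bell':(353,193)}}
for n in seeds:
    z=np.load(n+'0.npz'); P=cloud(z['d'],z['K'],z['R'],z['c'])
    print(n,'table z',np.nanmedian(P[200:300,150:400][...,2]))
    m=((P[...,2]>0.010)&(P[...,2]<.25)).astype(np.uint8)
    nl,L=cv2.connectedComponents(m)
    for k,(u,v) in seeds[n].items():
        l=L[v,u]; 
        if l==0: print(k,'miss',P[v,u]);continue
        Q=P[L==l]; zt=np.percentile(Q[:,2],95)
        T=Q[Q[:,2]>0.6*zt] if k in('harm','whis') else Q
        r=cv2.minAreaRect((T[:,:2]*1000).astype(np.float32))
        print(k,len(Q),'zt',zt.round(4),'rect',np.round(r[0],1),np.round(r[1],1),round(r[2],1))
    # insert
    for (u,v) in ([(330,205)] if n=='scene' else [(272,245)]):
        l=L[v,u];Q=P[L==l];print('tray',len(Q),Q.min(0).round(3),Q.max(0).round(3))
        np.save(n+'_tray.npy',Q)
        # RANSAC plane w/ slope 28
        rng=np.random.default_rng(0);best=None
        for i in range(2000):
            a,b,c=Q[rng.choice(len(Q),3)];nn=np.cross(b-a,c-a);s=np.linalg.norm(nn)
            if s<1e-5: continue
            nn/=s; nn*=np.sign(nn[2])
            if abs(np.degrees(np.arccos(nn[2]))-28)>5: continue
            k=(abs((Q-a)@nn)<.002)
            if best is None or k.sum()>best.sum(): best=k
        I=Q[best]; c=I.mean(0); nn=np.linalg.svd(I-c)[2][2]; nn*=np.sign(nn[2])
        print('plane',best.sum(),nn.round(4),np.degrees(np.arccos(nn[2])).round(2),'yaw of up-slope',np.degrees(np.arctan2(-nn[1],-nn[0])).round(1))
        ex=np.array([-nn[0],-nn[1],0]);ex/=np.linalg.norm(ex);ey=np.cross([0,0,1],ex);exs=np.cross(ey,nn)
        X=np.stack([(I-c)@exs,(I-c)@ey],1)
        r=cv2.minAreaRect((X*1000).astype(np.float32)); print(r)
        ctr=c+exs*r[0][0]/1000+ey*r[0][1]/1000; print('ctr',ctr.round(4),'pct',np.percentile(X,[.5,99.5],axis=0).round(4))
for n,(x0,y0,x1,y1) in {'scene':(80,140,390,350),'side':(200,130,360,300)}.items():
    p=cv2.imread(f'pics/{n}0.png')[y0:y1,x0:x1]; f=560/p.shape[1] if n=='scene' else 400/p.shape[1]
    p=cv2.resize(p,None,fx=f*.99,fy=f*.99,interpolation=2); cv2.imwrite(f'pics/{n}_c.png',p)
a=cv2.imread('pics/scene_c.png');
E
```

```text
[[ 0.269 -0.    -0.963]
 [ 0.963 -0.001  0.269]
 [-0.001 -1.    -0.   ]]
scene table z -0.0006251380523094596
harm 694 zt 0.0287 rect [ 521.7 -137.5] [154.   39.9] 10.4
whis 1056 zt 0.0371 rect [ 565.3 -351.9] [165.7  41.1] 23.3
mug miss [ 0.72564591 -0.05514599  0.00270646]
jar 1145 zt 0.0955 rect [ 732.6 -237.9] [69.  67.6] 19.1
bell 444 zt 0.044 rect [ 378.1 -229.7] [75.1 62.6] 72.7
car 921 zt 0.0658 rect [687.4 405.9] [120.4  54.9] 79.9
green 454 zt 0.0283 rect [322.4 117.3] [ 40.4 164. ] 19.5
turq 707 zt 0.0287 rect [ 318.5 -420. ] [ 43.9 161.4] 33.6
cards 1005 zt 0.0233 rect [492.6 451. ] [107.3 156.8] 71.1
box 1698 zt 0.0587 rect [ 563.5 -519.5] [99.1 78.1] 58.4
tray 5434 [ 0.447 -0.01   0.01 ] [0.672 0.249 0.13 ]
plane 1400 [0.4581 0.1039 0.8828] 28.02 yaw of up-slope -167.2
((1.0347366333007812, -8.234275817871094), (186.46231079101562, 221.72808837890625), 0.14652425050735474)
ctr [0.5548 0.1186 0.0858] pct [[-0.0913 -0.1166]
 [ 0.0926  0.0991]]
side table z 0.0026771197494954713
harm 4901 zt 0.1262 rect [519.2 115.6] [126.  232.3] 12.3
whis 512 zt 0.041 rect [ 563.9 -349.3] [162.5  57.6] 22.1
mug 1877 zt 0.0885 rect [ 840.  -105.9] [156.7 288.6] 74.4
jar 551 zt 0.0985 rect [ 724.2 -230.1] [74.9 72.3] 70.6
bell 315 zt 0.0462 rect [ 371.3 -218. ] [68.1 75.1] 60.1
tray 4901 [ 0.434 -0.167  0.01 ] [0.668 0.254 0.134]
plane 930 [0.4591 0.1081 0.8818] 28.14 yaw of up-slope -166.7
((-2.6433868408203125, 11.377494812011719), (223.42822265625, 189.1856231689453), 89.43302917480469)
ctr [0.5514 0.1246 0.0889] pct [[-0.096  -0.096 ]
 [ 0.0902  0.1216]]
```

View pics/scene_c.png

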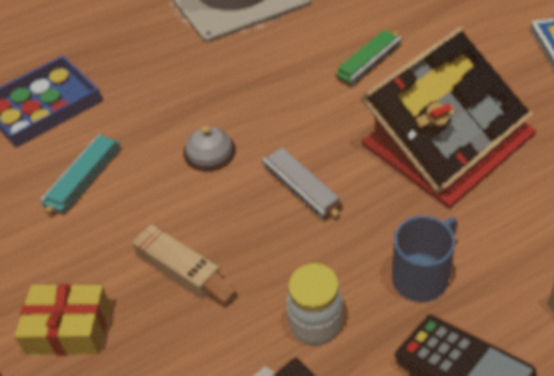

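The harmonica and whistle measure consistently: yaw about 10° and 23°, tops at 28 and 37 mm. The tray plane comes out at 28° with its up-slope direction at yaw −167° and its centre near (0.553, 0.121, 0.087). Now I plan the transit.

```bash
cat >> h.py <<'E'
def down(yaw):   # tool x at yaw (deg), tool y down
    a=np.radians(yaw); x=np.array([np.cos(a),np.sin(a),0]); y=np.array([0,0,-1.]); return np.stack([x,y,np.cross(x,y)],1)
INS=dict(ctr=np.array([.553,.1215,.0875]),yaw=-167.0,slope=28.0)
def insert():
    a=np.radians(INS['yaw']); s=np.radians(INS['slope']); h=np.array([np.cos(a),np.sin(a),0]); z=np.array([0,0,1.])
    ex=h*np.cos(s)+z*np.sin(s); ez=z*np.cos(s)-h*np.sin(s); return np.stack([ex,np.cross(ez,ex),ez],1),INS['ctr']
def ins_tool(ang=180): # tool y = -insert z, tool x at angle ang (deg) in the insert's xy plane
    R,_=insert(); a=np.radians(ang); x=R[:,0]*np.cos(a)+R[:,1]*np.sin(a); y=-R[:,2]; return np.stack([x,y,np.cross(x,y)],1)
def insp(x,y,z): R,c=insert(); return c+R@np.array([x,y,z])/1000
def plan(*T):
    o=manip.get_obs(); p=np.array(o['position']); R=Ro.from_quat(o['ee_rot']).as_matrix()
    for q,Q in T:
        of=R.T@(np.array(q)-p)/.2; tu=np.degrees(Ro.from_matrix(R.T@Q).as_rotvec())/45
        n=max(np.linalg.norm(of)*.2/.0625,np.linalg.norm(tu)*45/10.7)
        print('off',of.round(3).tolist(),'turn',tu.round(3).tolist(),'rows',round(n,1),'!!' if max(abs(of).max(),abs(tu).max())>1 else '')
        p,R=np.array(q),Q
E
python3 - <<'E'
from h import *
print([a for a in dir(manip) if a[0]!='_'],manip.pinch_z)
plan(([.3,.5,.3],down(52)),([.47,.38,.32],down(25)),([.55,.22,.32],down(0)),([.57,.06,.32],down(-30)),([.55,-.09,.30],down(-62)),([.52,-.17,.26],down(-79.6)))
E
```

```text
['MotionError', 'camera', 'camera_model', 'get_obs', 'hand_in', 'pinch_z'] 0.0187
off [-0.312, -0.534, -0.771] turn [0.0, 0.497, -0.001] rows 3.2 
off [0.051, -0.1, -1.039] turn [0.0, 0.6, 0.0] rows 3.3 !!
off [0.024, 0.0, -0.894] turn [0.0, 0.556, 0.0] rows 2.9 
off [0.1, 0.0, -0.8] turn [0.0, 0.667, 0.0] rows 2.8 
off [0.288, 0.1, -0.7] turn [0.0, 0.711, 0.0] rows 3.0 
off [0.283, 0.2, -0.32] turn [0.0, 0.391, 0.0] rows 1.6
```

```bash
python3 -m pendant '{"offset":[[-0.31,-0.53,-0.77],[-0.31,-0.53,-0.77],[-0.31,-0.53,-0.77],[-0.31,-0.53,-0.77]],"turn":[[0,0.5,0],[0,0.5,0],[0,0.5,0],[0,0.5,0]]}' 100 60
python3 -m pendant '{"offset":[[0.05,-0.1,-1],[0.05,-0.1,-1],[0.05,-0.1,-1],[0.05,-0.1,-1]],"turn":[[0,0.6,0],[0,0.6,0],[0,0.6,0],[0,0.6,0]]}'
python3 -m pendant '{"offset":[[0.02,0,-0.9],[0.02,0,-0.9],[0.02,0,-0.9],[0.02,0,-0.9]],"turn":[[0,0.55,0],[0,0.55,0],[0,0.55,0],[0,0.55,0]]}'
python3 - <<'E'
from h import *
plan(([.57,.06,.32],down(-30)),([.55,-.09,.30],down(-62)),([.52,-.17,.26],down(-79.6)))
E
```

```text
clock: 0.65
position: [0.3044, 0.4984, 0.3021]
ee_rot: [-0.637, -0.308, 0.306, 0.637]
ft_force: [0.1, 1.0, -0.3]
grip_width: 1.0
clock: 1.15
position: [0.4699, 0.3787, 0.3221]
ee_rot: [0.691, 0.149, -0.147, -0.691]
ft_force: [0.1, 0.3, -0.7]
grip_width: 1.001
clock: 1.65
position: [0.5487, 0.2117, 0.3221]
ee_rot: [0.707, -0.005, 0.007, -0.707]
ft_force: [0.1, 0.7, 0.9]
grip_width: 0.999
off [0.119, 0.011, -0.757] turn [-0.0, 0.645, 0.005] rows 2.7 
off [0.288, 0.1, -0.7] turn [0.0, 0.711, 0.0] rows 3.0 
off [0.283, 0.2, -0.32] turn [0.0, 0.391, 0.0] rows 1.6
```

```bash
python3 -m pendant '{"offset":[[0.12,0.01,-0.76],[0.12,0.01,-0.76],[0.12,0.01,-0.76]],"turn":[[0,0.65,0],[0,0.65,0],[0,0.65,0]]}'
python3 -m pendant '{"offset":[[0.29,0.1,-0.7],[0.29,0.1,-0.7],[0.29,0.1,-0.7],[0.29,0.1,-0.7]],"turn":[[0,0.7,0],[0,0.7,0],[0,0.7,0],[0,0.7,0]]}'
python3 -m pendant '{"offset":[[0.28,0.2,-0.32],[0.28,0.2,-0.32],[0.28,0.2,-0.32],[0.28,0.2,-0.32]],"turn":[[0,0.39,0],[0,0.39,0],[0,0.39,0],[0,0.39,0]]}'
python3 - <<'E'
from h import *
p,d,K,R,c=cam('wrist'); save(p,'w1.png'); np.savez('w1.npz',p=p,d=d,K=K,R=R,c=c)
P=cloud(d,K,R,c); m=((P[...,2]>.012)&(P[...,2]<.05)).astype(np.uint8)
nl,L,S,C=cv2.connectedComponentsWithStats(m)
for i in range(1,nl):
    if S[i,4]<500: continue
    Q=P[L==i]; r=cv2.minAreaRect((Q[:,:2]*1000).astype(np.float32)); T=Q[Q[:,2]>np.percentile(Q[:,2],60)]
    print(C[i].round(),S[i],'z',np.percentile(Q[:,2],[50,90]).round(4),np.round(r[0],1),np.round(r[1],1),round(r[2],1))
E
```

```text
clock: 2.02
position: [0.5699, 0.0577, 0.32]
ee_rot: [-0.682, 0.185, -0.187, 0.682]
ft_force: [0.5, 1.2, -1.2]
grip_width: 1.0
clock: 2.52
position: [0.5483, -0.0931, 0.2995]
ee_rot: [-0.605, 0.364, -0.366, 0.606]
ft_force: [0.5, 1.0, -0.3]
grip_width: 1.0
clock: 3.02
position: [0.5191, -0.1698, 0.2595]
ee_rot: [-0.544, 0.451, -0.452, 0.545]
ft_force: [0.3, -0.5, -0.2]
grip_width: 0.998
[112.  89.] [  89    0   48  165 3563] z [0.015  0.0422] [563.5  13.6] [172.   38.4] 0.9
[24. 30.] [  0  19  54  21 669] z [0.0471 0.0494] [605.1  96.1] [19.  62.3] 7.2
[440. 154.] [ 415   75   52  151 5776] z [0.0358 0.0372] [ 563.5 -347.5] [165.5  40.7] 22.9
[247. 154.] [ 229   83   36  139 4404] z [0.028  0.0293] [ 518.  -133.8] [159.1  37.9] 10.3
[545. 179.] [ 522  144   38   77 1297] z [0.0293 0.0469] [ 544.9 -483.7] [95.6 43.5] 24.4
[ 44. 270.] [   0  249   93   44 2814] z [0.0278 0.0291] [326.6  99. ] [ 38.6 116.2] 19.4
[297. 280.] [ 269  254   57   54 2319] z [0.0329 0.0405] [ 370.6 -223.3] [71.4 72.1] 43.1
[463. 325.] [ 439  308   47   36 1002] z [0.0271 0.0289] [ 345.8 -458.8] [38.9 57.1] 35.1
[382. 355.] [368 341  28  30 512] z [0.0267 0.0288] [ 277.5 -362.1] [38.9 25.8] 35.0
```

View pics/w1.png

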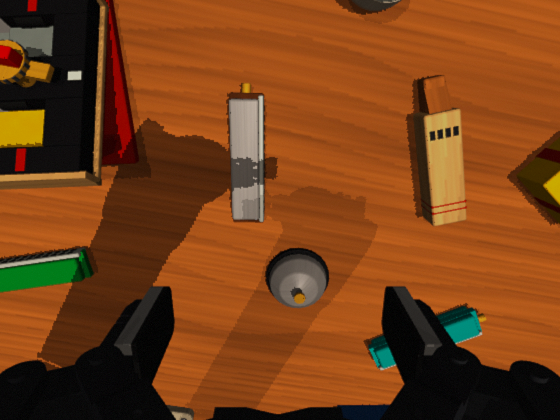

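The wrist view shows the harmonica at (247,154), button at the top, with the open fingers at the bottom and the whistle at (440,154). All measured sizes match the text. I move over the harmonica for a close look.

```bash
python3 - <<'E'
from h import *
plan(([.513,-.135,.11],down(-79.7)))
E
```

```text
off [-0.178, 0.748, -0.0] turn [-0.004, 0.007, 0.001] rows 2.5
```

```bash
python3 -m pendant '{"offset":[[-0.18,0.75,0],[-0.18,0.75,0],[-0.18,0.75,0],[-0.18,0.75,0]],"turn":[[0,0.01,0],[0,0.01,0],[0,0.01,0],[0,0.01,0]]}'
cat >> h.py <<'E'
def blob(z0,z1,near,f):
    p,d,K,R,c=cam('wrist'); save(p,f); P=cloud(d,K,R,c)
    m=((P[...,2]>z0)&(P[...,2]<z1)&(np.hypot(P[...,0]-near[0],P[...,1]-near[1])<.13)).astype(np.uint8)
    nl,L,S,C=cv2.connectedComponentsWithStats(m); i=1+S[1:,4].argmax(); Q=P[L==i]
    r=cv2.minAreaRect((Q[:,:2]*1000).astype(np.float32))
    print(S[i],'z',np.percentile(Q[:,2],[50,90]).round(4),np.round(r[0],1),np.round(r[1],1),round(r[2],1))
    return p,P,L==i,Q,r
E
python3 - <<'E'
from h import *
p,P,m,Q,r=blob(.010,.05,(.513,-.135),'w2.png')
a=np.radians(10.3); e=np.array([np.cos(a),np.sin(a)]); n=np.array([-e[1],e[0]])
T=Q[Q[:,2]>.024]; print('top long',np.percentile(T[:,:2]@e,[.3,99.7]).round(4),'short',np.percentile(T[:,:2]@n,[.3,99.7]).round(4))
B=Q[Q[:,2]<.024]; print('low long',np.percentile(B[:,:2]@e,[.3,99.7]).round(4))
E
```

```text
clock: 3.58
position: [0.5124, -0.1323, 0.1082]
ee_rot: [0.544, -0.452, 0.452, -0.543]
ft_force: [-0.4, -0.6, 0.9]
grip_width: 1.001
[ 256   82   54  205 9717] z [0.0281 0.0292] [ 517.6 -134.2] [159.9  38.2] 10.1
top long [0.413  0.5496] short [-0.2424 -0.2057]
low long [0.4058 0.5651]
```

View pics/w2.png

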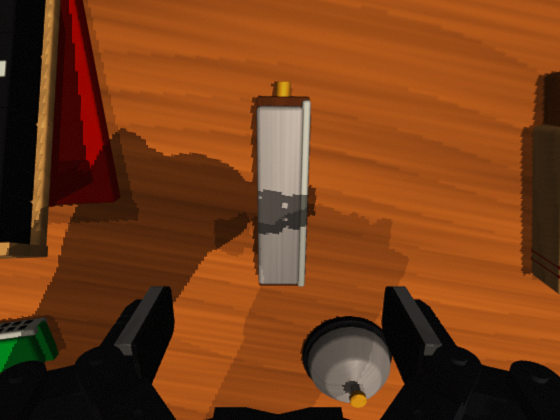

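Close view: the harmonica at (282,185), button at the top. The text puts its origin 75 mm from the far end and 85 mm from the button tip, and both give (0.5128, −0.1345). I descend and grip.

```bash
python3 - <<'E'
from h import *
plan(([.5128,-.1345,.02],down(-79.7)),([.5128,-.1345,.003],down(-79.7)))
E
```

```text
off [0.004, 0.45, -0.005] turn [-0.003, 0.001, 0.001] rows 1.4 
off [0.0, 0.085, 0.0] turn [0.0, 0.0, 0.0] rows 0.3
```

```bash
python3 -m pendant '{"offset":[[0,0.22,0],[0,0.44,0],[0,0.5,0],[0,0.525,0],[0,0.525,0],[0,0.525,0]],"turn":[[0,0,0],[0,0,0],[0,0,0],[0,0,0],[0,0,0],[0,0,0]]}' 100 60
python3 - <<'E'
from h import *
plan(([.5128,-.1345,.003],down(-79.7)))
E
```

```text
clock: 4.38
position: [0.5148, -0.1336, 0.0063]
ee_rot: [-0.542, 0.451, -0.454, 0.544]
ft_force: [0.4, 0.5, -0.3]
grip_width: 0.999
off [0.002, 0.016, -0.011] turn [-0.006, 0.002, 0.001] rows 0.1
```

```bash
python3 -m pendant '{"offset":[[0,0.016,-0.011],[0,0.016,-0.011],[0,0.016,-0.011],[0,0.016,-0.011],[0,0.016,-0.011],[0,0.016,-0.011],[0,0.016,-0.011],[0,0.016,-0.011]],"turn":[[0,0,0],[0,0,0],[0,0,0],[0,0,0],[0,0,0],[0,0,0],[0,0,0],[0,0,0]]}' 0 60
python3 -m pendant '{"offset":[[0,-0.3,0],[0,-0.6,0],[0,-0.9,0],[0,-1,0],[0,-1,0]],"turn":[[0,0,0],[0,0,0],[0,0,0],[0,0,0],[0,0,0]]}'
python3 - <<'E'
from h import *
o=manip.get_obs(); 
p,d,K,R,c=cam('wrist'); save(p,'w3.png'); np.savez('w3.npz',p=p,d=d,K=K,R=R,c=c)
P=cloud(d,K,R,c); t=np.array(o['position']); Rt=Ro.from_quat(o['ee_rot']).as_matrix()
Q=((P-t)@Rt); m=(abs(Q[...,0])<.025)&(abs(Q[...,1])<.04)&(abs(Q[...,2])<.12)&~np.isnan(Q[...,0])
print('tool frame pts',m.sum(),np.percentile(Q[m],[1,50,99],axis=0).round(4))
E
```

```text
clock: 5.38
position: [0.5126, -0.1341, 0.0031]
ee_rot: [-0.542, 0.451, -0.454, 0.544]
ft_force: [0.3, 0.3, 0.7]
grip_width: -0.005
clock: 6.0
position: [0.5125, -0.1341, 0.2044]
ee_rot: [-0.541, 0.451, -0.455, 0.545]
ft_force: [0.5, 1.1, -0.4]
grip_width: -0.002Traceback (most recent call last):
  File "<stdin>", line 6, in <module>
    return _quantile_unchecked(
        a, q, axis, out, overwrite_input, method, keepdims, weights)
    return _ureduce(a,
                    func=_quantile_ureduce_func,
    ...<5 lines>...
                    overwrite_input=overwrite_input,
                    method=method)
    r = func(a, **kwargs)
    result = _quantile(arr,
                       quantiles=q,
    ...<2 lines>...
                       out=out,
                       weights=wgt)
    slices_having_nans = np.isnan(arr[-1, ...])
                                  ~~~^^^^^^^^^
IndexError: index -1 is out of bounds for axis 0 with size 0
```

View pics/w3.png

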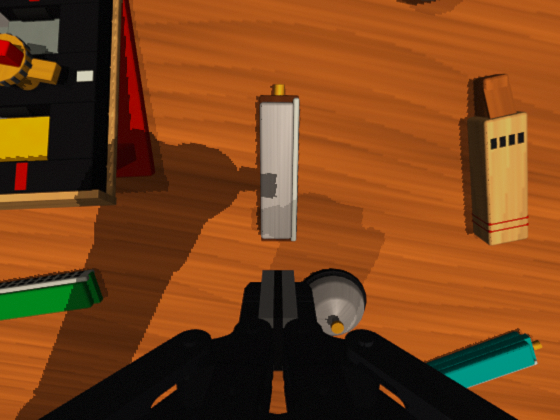

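The gripper is shut and empty at (277,280), and the harmonica still lies at (278,170). Before another try I check where it is now and where the fingertips appear in the depth data.

```bash
python3 - <<'E'
from h import *
o=manip.get_obs(); t=np.array(o['position']); Rt=Ro.from_quat(o['ee_rot']).as_matrix()
print(np.array(manip.camera_model('wrist')['tool_from_camera']).round(4).tolist())
z=np.load('w3.npz'); P=cloud(z['d'],z['K'],z['R'],z['c'])
Q=(P-t)@Rt
for v in (265,272,280,300,320): print(v,z['d'][v,270].round(3),Q[v,270].round(4),Q[v,285].round(4))
K=z['K'];T=z['R'].T@(t-z['c']);u=K@T;print('TCP px',(u/u[2])[:2],T[2])
m=(P[...,2]>.01)&(P[...,2]<.05)&(np.hypot(P[...,0]-.513,P[...,1]+.135)<.12)
r=cv2.minAreaRect((P[m][:,:2]*1000).astype(np.float32));print(r,m.sum())
p,d,K,R,c=cam('scene');save(p,'s1.png');S=cloud(d,K,R,c);m=(S[...,2]>.01)&(S[...,2]<.035)&(np.hypot(S[...,0]-.513,S[...,1]+.135)<.12)
r=cv2.minAreaRect((S[m][:,:2]*1000).astype(np.float32));print('scene',r,m.sum())
m=(np.linalg.norm(S-t,axis=-1)<.06);print('gripper pts near TCP',m.sum(),(S[m]-t).min(0) if m.any() else 0,(S[m]-t).max(0) if m.any() else 0)
E
```

```text
[[1.0, -0.0001, -0.0002, -0.0005], [0.0002, -0.3277, 0.9448, -0.1807], [-0.0002, -0.9448, -0.3277, 0.0833], [0.0, 0.0, 0.0, 1.0]]
265 0.426 [-0.009   0.2009 -0.1125] [nan nan nan]
272 0.154 [-0.0034 -0.0449  0.01  ] [ 0.0028 -0.0458  0.0105]
280 0.147 [-0.0033 -0.0522  0.0103] [ 0.0027 -0.052   0.0102]
300 0.134 [-0.003  -0.0661  0.01  ] [ 0.0025 -0.0661  0.01  ]
320 0.126 [-0.0028 -0.0755  0.0081] [ 0.0023 -0.0767  0.009 ]
TCP px [278.01427922 248.80924646] 0.19969115834449971
((517.9677734375, -133.9537353515625), (159.07199096679688, 37.96168518066406), 10.034577369689941) 5624
scene ((523.3743896484375, -137.1383056640625), (155.3538818359375, 39.635772705078125), 9.923630714416504) 698
gripper pts near TCP 71 [-0.00355902 -0.01652512  0.03651102] [0.01446845 0.0131838  0.0588132 ]
```

The fingertips show up about 40 mm behind the reported TCP in both the wrist and scene depth. That explains the empty close: the tips were above the harmonica. I pin this offset down before moving again.

```bash
python3 - <<'E'
from h import *
o=manip.get_obs(); t=np.array(o['position']); Rt=Ro.from_quat(o['ee_rot']).as_matrix()
for n in ('wrist','scene','side'):
    p,d,K,R,c=cam(n); Q=(cloud(d,K,R,c)-t)@Rt
    m=(abs(Q[...,0])<.03)&(abs(Q[...,2])<.025)&(Q[...,1]>-.11)&(Q[...,1]<.05)
    print(n,m.sum(),np.sort(Q[m][:,1])[::-1][:40:3].round(4), 'x',np.percentile(Q[m][:,0],[2,98]).round(4),'z',np.percentile(Q[m][:,2],[2,98]).round(4))
z=np.load('w1.npz')
E
python3 - <<'E'
from h import *
import cv2
# fully open tips in w2-like view from start picture
z=np.load('wrist0.npz'); T=np.array(manip.camera_model('wrist')['tool_from_camera'])
Q=cloud(z['d'],z['K'],T[:3,:3],T[:3,3])
m=(abs(Q[...,0])<.07)&(abs(Q[...,2])<.03)&(Q[...,1]>-.15)&(Q[...,1]<.08)
print(m.sum(),np.sort(Q[m][:,1])[::-1][:60:4].round(4),Q[m][:,0].min(),Q[m][:,0].max())
E
```

```text
wrist 17155 [-0.0407 -0.041  -0.0411 -0.0412 -0.0414 -0.0416 -0.0416 -0.0417 -0.0418
 -0.0419 -0.042  -0.0422 -0.0423 -0.0424] x [-0.0289  0.029 ] z [-0.0095  0.0159]
scene 346 [-0.0371 -0.038  -0.0414 -0.0429 -0.0441 -0.0446 -0.0455 -0.0462 -0.0473
 -0.0481 -0.0488 -0.0496 -0.0505 -0.0517] x [-0.0277  0.0283] z [-0.0087  0.0176]
side 83 [-0.0368 -0.0402 -0.0423 -0.0457 -0.0494 -0.0501 -0.0505 -0.0515 -0.0538
 -0.0561 -0.0573 -0.0586 -0.0605 -0.0608] x [-0.0292  0.004 ] z [-0.0159  0.0138]
27745 [-0.0504 -0.051  -0.0513 -0.0513 -0.0515 -0.0517 -0.0517 -0.0519 -0.052
 -0.052  -0.0521 -0.0521 -0.0522 -0.0523 -0.0523] -0.0699840172333137 0.06999356018007506
```

Three independent cameras put the shut tips about 40 mm behind the reported TCP. I will treat the real TCP as the reported one minus 40 mm along tool y, keep watching force, and try the grasp again.

```bash
cat >> h.py <<'E'
D=.040   # reported TCP lies D beyond the real fingertips (seen by 3 cameras)
def tp(t,Q): return (np.array(t)+D*Q[:,1],Q)   # real tip target -> reported pose
def tip():
    o=manip.get_obs(); R=Ro.from_quat(o['ee_rot']).as_matrix(); return np.array(o['position'])-D*R[:,1],R
E
python3 -m pendant '{"offset":[[0,0.3,0],[0,0.6,0],[0,0.9,0],[0,1,0],[0,1,0]],"turn":[[0,0,0],[0,0,0],[0,0,0],[0,0,0],[0,0,0]]}' 100 60
python3 -m pendant '{"offset":[[0,0.1,0],[0,0.16,0],[0,0.19,0],[0,0.19,0],[0,0.19,0]],"turn":[[0,0,0],[0,0,0],[0,0,0],[0,0,0],[0,0,0]]}'
python3 - <<'E'
from h import *
plan(tp([.5130,-.1345,.005],down(-79.9)))
E
```

```text
clock: 6.88
position: [0.5095, -0.1342, -0.0002]
ee_rot: [0.544, -0.453, 0.453, -0.542]
ft_force: [0.7, -0.4, 0.5]
grip_width: 0.999
clock: 7.5
position: [0.5099, -0.1343, -0.0376]
ee_rot: [0.544, -0.453, 0.453, -0.542]
ft_force: [-0.0, -0.0, -0.6]
grip_width: 1.003
off [0.004, -0.013, 0.015] turn [0.002, 0.005, 0.001] rows 0.1
```

```bash
python3 -m pendant '{"offset":[[0,-0.013,0.015],[0,-0.013,0.015],[0,-0.013,0.015],[0,-0.013,0.015],[0,-0.013,0.015],[0,-0.013,0.015],[0,-0.013,0.015]],"turn":[[0,0,0],[0,0,0],[0,0,0],[0,0,0],[0,0,0],[0,0,0],[0,0,0]]}' 0 60
python3 -m pendant '{"offset":[[0,-0.2,0],[0,-0.5,0],[0,-0.8,0],[0,-1,0],[0,-1,0],[0,-1,0]],"turn":[[0,0,0],[0,0,0],[0,0,0],[0,0,0],[0,0,0],[0,0,0]]}'
cat >> h.py <<'E'
def held(h,f):  # points of the held thing, coordinates relative to the REAL tip in tool axes
    p,d,K,R,c=cam('wrist'); save(p,f); t,Rt=tip(); Q=(cloud(d,K,R,c)-t)@Rt
    m=(abs(Q[...,0])<.03)&(Q[...,1]>-.035)&(Q[...,1]<h)&(abs(Q[...,2])<.13)
    nl,L,S,C=cv2.connectedComponentsWithStats(m.astype(np.uint8)); i=1+S[1:,4].argmax(); return p,Q,L==i
E
python3 - <<'E'
from h import *
p,Q,m=held(.03,'w4.png'); G=Q[m]; print(m.sum(),np.percentile(G,[.3,50,99.7],axis=0).round(4))
F=G[G[:,2]>.02]; r=cv2.minAreaRect((F[:,[2,0]]*1000).astype(np.float32)); print(r)
A=np.c_[F[:,0],F[:,2],np.ones(len(F))]
T=F[abs(F[:,0])<.012]; print('top plane y=az+b',np.polyfit(T[:,2],T[:,1],1))
p,d,K,R,c=cam('scene'); t,Rt=tip(); Q=(cloud(d,K,R,c)-t)@Rt; m=(abs(Q[...,0])<.03)&(abs(Q[...,1])<.04)&(abs(Q[...,2])<.12)
print('scene',m.sum(),np.percentile(Q[m],[.5,99.5],axis=0).round(4)); r=cv2.minAreaRect((Q[m][:,[2,0]]*1000).astype(np.float32)); print(r)
E
```

```text
clock: 8.38
position: [0.5134, -0.134, -0.0345]
ee_rot: [0.543, -0.453, 0.453, -0.543]
ft_force: [-1.0, -0.2, 5.6]
grip_width: 0.435
clock: 9.12
position: [0.5127, -0.1333, 0.1644]
ee_rot: [0.544, -0.453, 0.453, -0.542]
ft_force: [-0.2, -1.0, -1.8]
grip_width: 0.435
33973 [[-0.029  -0.0342 -0.0445]
 [-0.0004 -0.023   0.0249]
 [ 0.029  -0.0063  0.0835]]
((52.245445251464844, 0.06540870666503906), (38.288387298583984, 64.49375915527344), 89.94922637939453)
top plane y=az+b [ 0.15447425 -0.02935455]
scene 682 [[-0.0292 -0.0384 -0.0526]
 [ 0.0286  0.0009  0.0869]]
((9.780746459960938, 0.02198028564453125), (156.56680297851562, 59.89767074584961), 7.355422019958496)
```

View pics/w4.png

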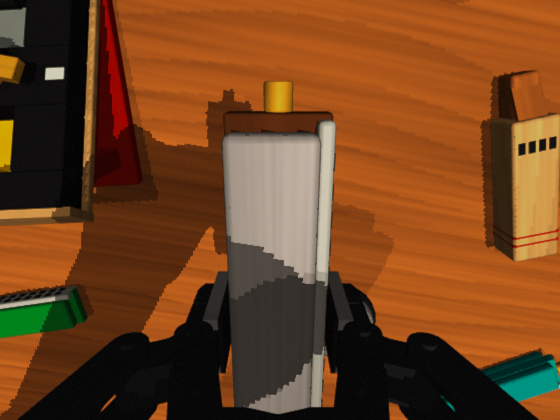

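The harmonica is held at (280,270) and the button is visible at (280,97). I check its pitch in the grip.

```bash
python3 - <<'E'
from h import *
p,Q,m=held(.03,'w5.png'); Q=Q.copy()
for lo,hi in((-.02,.0),(0,.02),(.02,.04),(.04,.06),(.06,.072),(.076,.09)):
    k=(abs(Q[...,0]+.002)<.012)&(Q[...,2]>lo)&(Q[...,2]<hi)&(Q[...,1]<.02)&(Q[...,1]>-.06); print(lo,k.sum(),np.percentile(Q[k][:,1],[5,50,95]).round(4),Q[k][:,2].max().round(4) if k.any() else '')
k=(abs(Q[...,0]+.002)<.012)&(Q[...,2]>.02)&(Q[...,2]<.07)&(Q[...,1]<.01)&(Q[...,1]>-.06)
print(np.polyfit(Q[k][:,2],Q[k][:,1],1))
k=(p[...,0]>150)&(p[...,1]>100)&(p[...,2]<80)&(Q[...,2]>.06)&(abs(Q[...,0])<.03)
print('button',k.sum(),np.percentile(Q[k],[2,50,98],axis=0).round(4) if k.any() else '')
E
```

```text
-0.02 2699 [-0.0236 -0.0228 -0.022 ] -0.0
0 3122 [-0.0237 -0.0228 -0.0219] 0.02
0.02 3592 [-0.0238 -0.0229 -0.0219] 0.04
0.04 4230 [-0.0239 -0.0229 -0.0219] 0.06
0.06 3047 [-0.0237 -0.0221 -0.0128] 0.072
0.076 773 [-0.0146 -0.013  -0.0102] 0.0843
[ 0.05168446 -0.02480183]
button 649 [[-0.0038 -0.0148  0.0749]
 [-0.0002 -0.0134  0.0796]
 [ 0.0034 -0.0115  0.0839]]
```

It sits level in the grip: underside 5 mm below the tips, origin within 1 mm of the tool axis. Next I carry it to a tilted hover beside the tray and measure the tray.

```bash
python3 - <<'E'
from h import *
print(insp(-42,80,160))
plan(tp([.52,-.10,.30],down(-50)),tp([.55,-.04,.32],down(-15)),tp(insp(-42,80,160),ins_tool(180)))
E
```

```text
[0.68031967 0.06878973 0.20905381]
off [-0.158, -0.48, 0.066] turn [0.004, -0.66, 0.0] rows 2.8 
off [-0.133, -0.1, 0.308] turn [0.0, -0.778, 0.0] rows 3.3 
off [0.406, 0.531, 0.65] turn [-0.152, -0.61, 0.61] rows 3.7
```

```bash
python3 -m pendant '{"offset":[[-0.05,-0.2,0.02],[-0.1,-0.4,0.04],[-0.16,-0.48,0.07],[-0.16,-0.48,0.07]],"turn":[[0,-0.2,0],[0,-0.42,0],[0,-0.66,0],[0,-0.66,0]]}'
python3 -m pendant '{"offset":[[-0.04,-0.03,0.1],[-0.09,-0.07,0.2],[-0.13,-0.1,0.31],[-0.13,-0.1,0.31]],"turn":[[0,-0.23,0],[0,-0.46,0],[0,-0.7,0],[0,-0.78,0]]}'
python3 - <<'E'
from h import *
print(tip()[0])
plan(tp(insp(-42,80,160),ins_tool(180)))
E
```

```text
clock: 9.78
position: [0.5213, -0.0986, 0.2598]
ee_rot: [0.642, -0.299, 0.298, -0.64]
ft_force: [-0.0, 0.1, -1.8]
grip_width: 0.434
clock: 10.28
position: [0.5521, -0.0375, 0.2777]
ee_rot: [0.702, -0.093, 0.089, -0.7]
ft_force: [0.3, -0.4, -2.5]
grip_width: 0.432
[ 0.55230127 -0.03737736  0.3177006 ]
off [0.404, 0.516, 0.635] turn [-0.148, -0.606, 0.603] rows 3.6
```

```bash
python3 -m pendant '{"offset":[[0.1,0.13,0.16],[0.2,0.26,0.32],[0.3,0.39,0.48],[0.4,0.52,0.63],[0.4,0.52,0.63],[0.4,0.52,0.63]],"turn":[[-0.04,-0.15,0.15],[-0.07,-0.3,0.3],[-0.11,-0.45,0.45],[-0.15,-0.6,0.6],[-0.15,-0.6,0.6],[-0.15,-0.6,0.6]]}'
python3 - <<'E'
from h import *
print(tip()[0].round(4),Ro.from_matrix(tip()[1].T@ins_tool(180)).as_rotvec(True).round(1))
p,d,K,R,c=cam('wrist'); save(p,'w6.png'); np.savez('w6.npz',p=p,d=d,K=K,R=R,c=c)
E
```

```text
clock: 11.02
position: [0.6608, 0.0623, 0.1704]
ee_rot: [0.703, -0.096, -0.245, -0.661]
ft_force: [-1.1, 0.1, 0.2]
grip_width: 0.431
[0.6791 0.0666 0.2057] [ 0.1 -0.6 -0.1]
```

View pics/w6.png

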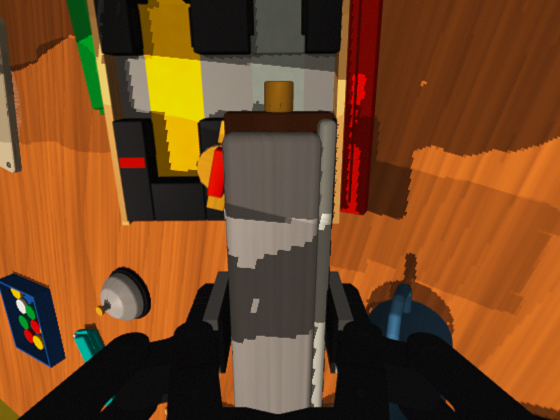

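The view shows the tray's +y half: the yellow whistle cutout at column 175, the grey trough band at rows 55–110, the lock at (215,170) and the grey harmonica cutout at (280,25). I fit the face and edges in nominal insert coordinates.

```bash
python3 - <<'E'
from h import *
z=np.load('w6.npz'); p=z['p'].astype(int); P=cloud(z['d'],z['K'],z['R'],z['c']); R,c=insert()
q=(P-c)@R*1000
face=(abs(q[...,2])<9)&(p.max(-1)<70)&(abs(q[...,0])<95)&(abs(q[...,1])<115)
A=np.c_[q[face][:,:2],np.ones(face.sum())]; b=q[face][:,2]
for _ in range(4):
    s=np.linalg.lstsq(A,b,rcond=None)[0]; k=abs(A@s-b)<2; A,b=A[k],b[k]
print('plane z=ax+by+c',s.round(4),len(b))
res=q[...,2]-(q[...,0]*s[0]+q[...,1]*s[1]+s[2])
F=(abs(res)<3)&(p.max(-1)<70)&(abs(q[...,0])<100)&(abs(q[...,1])<120)
X,Y=q[...,0],q[...,1]
def edges(sel,V,lo,hi):
    h,e=np.histogram(V[F&sel],np.arange(lo,hi,1.0)); on=h>0.35*np.median(h[h>0]); ch=np.flatnonzero(np.diff(on.astype(int))); print([ (float(e[i+1]),'+' if on[i+1] else '-') for i in ch])
print('along y at x 68..85'); edges((X>70)&(X<84),Y,-115,120)
print('along y at x -84..-68'); edges((X<-68)&(X>-82),Y,-115,120)
print('along y at x -14..10'); edges((abs(X)<12),Y,-115,120)
print('along x at y 28..44'); edges((Y>30)&(Y<42),X,-100,100)
print('along x at y 76..'); edges((Y>80)&(Y<104),X,-100,100)
print('along x at y -50..-28'); edges((Y<-30)&(Y>-50),X,-100,100)
# bright tan frame yaw: the +y end edge and the long edges
yl=(p[...,0]>150)&(p[...,1]>130)&(p[...,2]<90)&(abs(X-42)<30)&(res<-15)
print('yellow floor z',np.median(res[yl]),'x',np.percentile(X[yl],[1,99]),'y',np.percentile(Y[yl],[1,99]))
for y0 in range(-60,100,15):
    k=F&(X>60)&(abs(Y-y0)<5); 
    if k.sum()>30: print('upper outer edge y',y0,np.percentile(X[k],98).round(1),end=' ')
E
```

```text
plane z=ax+by+c [-0.002   0.0008  0.6676] 11177
along y at x 68..85
[(-61.0, '+'), (-26.0, '-'), (22.0, '+'), (51.0, '-'), (60.0, '+'), (105.0, '-')]
along y at x -84..-68
[(-59.0, '+'), (-25.0, '-')]
along y at x -14..10
[(-60.0, '+'), (-25.0, '-'), (22.0, '+'), (23.0, '-'), (24.0, '+'), (26.0, '-'), (27.0, '+'), (29.0, '-'), (31.0, '+'), (32.0, '-')]
along x at y 28..44
[(6.0, '+'), (20.0, '-'), (64.0, '+'), (88.0, '-')]
along x at y 76..
[(15.0, '+'), (16.0, '-'), (18.0, '+'), (88.0, '-')]
along x at y -50..-28
[(-88.0, '+'), (-62.0, '-'), (-21.0, '+'), (20.0, '-'), (64.0, '+'), (88.0, '-')]
yellow floor z -23.407903023690892 x [21.16106976 64.11160143] y [-24.55126064  65.70879104]
upper outer edge y -60 87.5 upper outer edge y -45 87.3 upper outer edge y -30 87.1 upper outer edge y 30 87.1 upper outer edge y 45 86.9 upper outer edge y 60 87.1 upper outer edge y 75 86.8 upper outer edge y 90 86.9
```

The nominal tray frame is good to about 2 mm: shift y by −2 mm, z by +0.7 mm, yaw by +0.25°. Cutout widths, spacing and depths match the text. I correct the frame and approach the harmonica cutout.

```bash
cat >> h.py <<'E'
_R,_c=insert(); INS['ctr']=_c+_R@np.array([.0001,-.002,.0007]); INS['yaw']=-166.75
def tipins():
    t,Rt=tip(); R,c=insert(); return ((t-c)@R*1000).round(1), Ro.from_matrix(Rt.T@ins_tool(180)).as_rotvec(True).round(2)
E
python3 - <<'E'
from h import *
print(tipins())
T=ins_tool(180); plan(tp(insp(-42,-.5,100),T),tp(insp(-42,-.5,22),T))
E
```

```text
(array([-40.4,  84.6, 158.3]), array([-0.05, -0.79,  0.19]))
off [0.0, 0.292, 0.425] turn [-0.001, -0.018, 0.004] rows 1.7 
off [-0.0, 0.39, 0.0] turn [0.0, 0.0, 0.0] rows 1.2
```

```bash
python3 -m pendant '{"offset":[[0,0.07,0.11],[0,0.15,0.22],[0,0.22,0.33],[0,0.29,0.425],[0,0.29,0.425],[0,0.29,0.425],[0,0.29,0.425]],"turn":[[0,-0.02,0],[0,-0.02,0],[0,-0.02,0],[0,-0.02,0],[0,-0.02,0],[0,-0.02,0],[0,-0.02,0]]}'
python3 - <<'E'
from h import *
print(tipins())
T=ins_tool(180); plan(tp(insp(-42,-.5,22),T))
p,d,K,R,c=cam('wrist'); save(p,'w7.png'); q=(cloud(d,K,R,c)-insert()[1])@insert()[0]*1000; p=p.astype(int)
F=(abs(q[...,2])<3)&(p.max(-1)<70)&(abs(q[...,0])<100)&(abs(q[...,1])<120); X,Y=q[...,0],q[...,1]
def edges(sel,V,lo,hi):
    h,e=np.histogram(V[F&sel],np.arange(lo,hi,1.0)); on=h>0.35*np.median(h[h>0]); ch=np.flatnonzero(np.diff(on.astype(int))); print([ (float(e[i+1]),'+' if on[i+1] else '-') for i in ch])
print('face z',np.median(q[...,2][F]))
edges((X<-68)&(X>-82),Y,-115,120); edges((X<-38)&(X>-46),Y,-115,120); edges((X<76)&(X>67),Y,-115,120); edges((Y<-92)&(Y>-104),X,-100,100); edges((Y<-30)&(Y>-50),X,-100,100)
E
```

```text
clock: 11.95
position: [0.617, 0.1375, 0.1233]
ee_rot: [0.701, -0.089, -0.247, -0.663]
ft_force: [0.2, -0.9, -1.9]
grip_width: 0.435
(array([-41.3,   1.1, 101.9]), array([-0.06, -0.02,  0.32]))
off [-0.0, 0.4, 0.008] turn [-0.001, -0.0, 0.007] rows 1.3 
face z 0.13951449984721348
[(-108.0, '+'), (-23.0, '-'), (24.0, '+'), (46.0, '-')]
[(-107.0, '+'), (-89.0, '-')]
[(-108.0, '+'), (-24.0, '-'), (23.0, '+'), (52.0, '-'), (62.0, '+'), (98.0, '-')]
[(-88.0, '+'), (87.0, '-')]
[(-88.0, '+'), (-78.0, '-'), (-4.0, '+'), (20.0, '-'), (64.0, '+'), (87.0, '-')]
```

The frame checks out: edges at −108, ±24, −89 and −88/+87. I descend to just above the ribs.

```bash
python3 -m pendant '{"offset":[[0,0.13,0.01],[0,0.26,0.01],[0,0.36,0.01],[0,0.4,0.01],[0,0.4,0.01],[0,0.4,0.01]],"turn":[[0,0,0.01],[0,0,0.01],[0,0,0.01],[0,0,0.01],[0,0,0.01],[0,0,0.01]]}' 0 80
python3 - <<'E'
from h import *
print(tipins(),(manip.get_obs()['ft_force']@insert()[0]).round(1))
T=ins_tool(180); plan(tp(insp(-42,-.5,-2),T),tp(insp(-42,-.5,-12),T))
E
```

```text
clock: 12.75
position: [0.581, 0.1312, 0.0528]
ee_rot: [0.701, -0.091, -0.249, -0.662]
ft_force: [0.1, 0.2, -1.9]
grip_width: 0.428
(array([-42.5,  -1. ,  22.5]), array([-0.06, -0.01, -0.09])) [-1.  -0.2 -1.6]
off [-0.002, 0.123, -0.003] turn [-0.001, -0.0, -0.002] rows 0.4 
off [-0.0, 0.05, 0.0] turn [0.0, 0.0, 0.0] rows 0.2
```

```bash
python3 -m pendant '{"offset":[[0,0.04,0],[0,0.07,0],[0,0.1,0],[0,0.12,0],[0,0.12,0]],"turn":[[0,0,0],[0,0,0],[0,0,0],[0,0,0],[0,0,0]]}'
python3 - <<'E'
from h import *
print(tipins(),(manip.get_obs()['ft_force']@insert()[0]).round(1))
T=ins_tool(180); plan(tp(insp(-42,-.5,-12),T))
E
```

```text
clock: 13.38
position: [0.5717, 0.1285, 0.0332]
ee_rot: [0.701, -0.09, -0.248, -0.662]
ft_force: [6.8, -0.6, 7.5]
grip_width: 0.432
(array([-43. ,  -0.5,   0.6]), array([-0.06, -0.05,  0.16])) [-2.2  2.1  9.7]
off [-0.006, 0.063, -0.0] turn [-0.001, -0.001, 0.003] rows 0.2
```

```bash
python3 -m pendant '{"offset":[[-0.004,0.025,0],[-0.004,0.045,0],[-0.004,0.065,0],[-0.004,0.075,0],[-0.004,0.075,0],[-0.004,0.075,0]],"turn":[[0,0,0],[0,0,0],[0,0,0],[0,0,0],[0,0,0],[0,0,0]]}'
python3 - <<'E'
from h import *
print(tipins(),(manip.get_obs()['ft_force']@insert()[0]).round(1))
p,Q,m=held(.03,'w8.png'); k=(abs(Q[...,0]+.002)<.012)&(abs(Q[...,2])<.05)&(Q[...,1]<.02)&(Q[...,1]>-.06); print('top in tool y',np.median(Q[k][:,1]).round(4))
E
```

```text
clock: 14.12
position: [0.5708, 0.1274, 0.0296]
ee_rot: [0.702, -0.085, -0.243, -0.664]
ft_force: [14.5, 3.3, 56.6]
grip_width: 0.427
(array([-43.1,   0.4,  -3.1]), array([-0.06, -0.06,  1.04])) [13.5  0.1 57. ]
top in tool y -0.0239
```

It met 57 N with its top 21 mm proud, so it is still on the ribs with a +x reaction. I measure tilt and side gaps in the current image before continuing.

```bash
cat > m.py <<'E'
from h import *
def meas(n='wrist',cx=-42,col=None):
    p,d,K,R,c=cam(n); q=(cloud(d,K,R,c)-insert()[1])@insert()[0]*1000; X,Y,Z=q[...,0],q[...,1],q[...,2]; pm=p.max(-1)
    F=(abs(Z)<4)&(pm<70)&(abs(Y)<105)&(abs(X)<86); print(n,'face z',np.median(Z[F]).round(2))
    k=(abs(X-cx)<14)&(abs(Y)<74)&(Z>6)&(Z<40)&(pm>70)
    k&=abs(Z-np.median(Z[k]))<5
    A=np.c_[X[k]-cx,Y[k],np.ones(k.sum())]; s=np.linalg.lstsq(A,Z[k],rcond=None)[0]
    print('top: tilt deg x',np.degrees(s[0]).round(2),'y',np.degrees(s[1]).round(2),'z',s[2].round(2),k.sum(),'y range',np.percentile(Y[k],[0.5,99.5]).round(1))
    for y0 in range(-105,105,15):
        a=(abs(Y-y0)<6)&(Z>6)&(Z<30)&(abs(X-cx)<30)
        b=F&(abs(Y-y0)<6)&(abs(X-cx)<45)&(Z<4)
        print(y0,'obj x',np.percentile(X[a],[1,99]).round(1) if a.sum()>60 else '-','Zmed',np.median(Z[a]).round(1) if a.sum()>60 else '-','face lo/hi',X[b&(X<cx)].max().round(1) if (b&(X<cx)).any() else '-',X[b&(X>cx)].min().round(1) if (b&(X>cx)).any() else '-')
    return p,q
E
python3 - <<'E'
from m import *
p,q=meas('wrist'); meas('scene')
o=manip.get_obs();print((np.array(o['torque'])@insert()[0]).round(2))
E
```

```text
wrist face z 0.22
top: tilt deg x 0.88 y -4.2 z 19.91 19182 y range [-73.7  25. ]
-105 obj x - Zmed - face lo/hi -42.2 -41.9
-90 obj x [-46.2 -36.5] Zmed 18.3 face lo/hi -42.2 -41.9
-75 obj x [-59.4 -23.6] Zmed 18.1 face lo/hi -49.9 -34.0
-60 obj x [-59.9 -23.4] Zmed 25.8 face lo/hi -64.0 -20.4
-45 obj x [-59.9 -23.4] Zmed 24.2 face lo/hi -63.5 -19.8
-30 obj x [-59.8 -23.4] Zmed 22.5 face lo/hi -63.4 -20.0
-15 obj x [-65.6 -16.8] Zmed 20.9 face lo/hi -63.1 -
0 obj x [-59.5 -22.7] Zmed 19.4 face lo/hi - -
15 obj x [-59.6 -22.9] Zmed 17.7 face lo/hi - -
30 obj x [-60.2 -23.5] Zmed 16.0 face lo/hi -62.5 -20.5
45 obj x [-59.8 -23.5] Zmed 14.5 face lo/hi -62.3 -20.5
60 obj x - Zmed - face lo/hi -62.1 -20.5
75 obj x - Zmed - face lo/hi - -
90 obj x - Zmed - face lo/hi - -
scene face z -1.35
top: tilt deg x -0.84 y -4.68 z 17.53 245 y range [-22.3  69.8]
-105 obj x - Zmed - face lo/hi -84.0 -
-90 obj x - Zmed - face lo/hi - 2.7
-75 obj x - Zmed - face lo/hi - -
-60 obj x - Zmed - face lo/hi -76.7 -3.1
-45 obj x - Zmed - face lo/hi -75.3 -9.9
-30 obj x - Zmed - face lo/hi - -
-15 obj x - Zmed - face lo/hi - -6.9
0 obj x - Zmed - face lo/hi - -
15 obj x [-68.9 -14.3] Zmed 16.6 face lo/hi -67.6 -
30 obj x - Zmed - face lo/hi -65.1 -19.7
45 obj x - Zmed - face lo/hi -65.8 -21.4
60 obj x [-61.7 -13.4] Zmed 11.4 face lo/hi -83.9 -21.0
75 obj x - Zmed - face lo/hi -43.2 -39.4
90 obj x - Zmed - face lo/hi -42.3 -41.0
[-0.62 -2.92 -0.44]
```

The +y end is already home: its top extrapolates to about 12 mm. The button end stayed up on the ribs, a pitch of about 5°, and sideways the harmonica is well centred. I release it and push the button end with shut fingers.

```bash
python3 -m pendant '{"offset":[[0,-0.02,0],[0,-0.02,0],[0,-0.02,0],[0,-0.15,0],[0,-0.3,0],[0,-0.3,0]],"turn":[[0,0,0],[0,0,0],[0,0,0],[0,0,0],[0,0,0],[0,0,0]]}' 62
python3 -m pendant '{"offset":[[0,0,0.1],[0,0,0.2],[0,0,0.27],[0,0,0.27],[0,0,0.27]],"turn":[[0,0,-0.02],[0,0,-0.02],[0,0,-0.02],[0,0,-0.02],[0,0,-0.02]]}' 0
python3 - <<'E'
from m import *
print(tipins(),(manip.get_obs()['ft_force']@insert()[0]).round(1))
meas(); T=ins_tool(180); plan(tp(insp(-42,-55,30),T),tp(insp(-42,-55,10),T))
E
```

```text
clock: 15.02
position: [0.5982, 0.1336, 0.0836]
ee_rot: [0.702, -0.084, -0.242, -0.664]
ft_force: [0.1, 0.1, -0.0]
grip_width: 0.617
clock: 15.65
position: [0.586, 0.1856, 0.0835]
ee_rot: [0.703, -0.079, -0.237, -0.666]
ft_force: [0.1, -0.2, 0.4]
grip_width: 0.002
(array([-41.9, -52.8,  57.7]), array([-0.02, -0.1 ,  2.01])) [0.1 0.2 0.4]
wrist face z 0.18
top: tilt deg x 1.11 y -1.85 z 23.87 2662 y range [-71.1 -39.4]
-105 obj x - Zmed - face lo/hi -42.2 -41.7
-90 obj x [-46.8 -37. ] Zmed 18.0 face lo/hi -42.2 -41.7
-75 obj x [-60.  -23.9] Zmed 18.6 face lo/hi -50.0 -33.8
-60 obj x [-60.4 -23.8] Zmed 26.3 face lo/hi -63.8 -21.9
-45 obj x [-60.5 -23.5] Zmed 24.7 face lo/hi -63.8 -21.3
-30 obj x - Zmed - face lo/hi -63.4 -20.6
-15 obj x - Zmed - face lo/hi - -
0 obj x - Zmed - face lo/hi - -
15 obj x - Zmed - face lo/hi - -
30 obj x [-45.  -38.3] Zmed 16.4 face lo/hi - -
45 obj x [-45.8 -37.6] Zmed 14.9 face lo/hi - -
60 obj x [-47.3 -36.2] Zmed 13.3 face lo/hi - -
75 obj x - Zmed - face lo/hi - -
90 obj x - Zmed - face lo/hi - -
off [-0.011, 0.139, 0.013] turn [-0.001, -0.003, 0.045] rows 0.4 
off [-0.0, 0.1, -0.0] turn [0.0, 0.0, 0.0] rows 0.3
```

```bash
python3 -m pendant '{"offset":[[-0.01,0.07,0.01],[-0.01,0.13,0.01],[-0.01,0.155,0.01],[-0.01,0.175,0.01],[-0.01,0.195,0.01],[-0.01,0.205,0.01]],"turn":[[0,0,0.045],[0,0,0.045],[0,0,0.045],[0,0,0.045],[0,0,0.045],[0,0,0.045]]}'
python3 - <<'E'
from h import *
print(tipins(),(manip.get_obs()['ft_force']@insert()[0]).round(1))
E
```

```text
clock: 16.45
position: [0.5726, 0.184, 0.0568]
ee_rot: [0.701, -0.086, -0.243, -0.664]
ft_force: [16.6, 3.8, 67.0]
grip_width: -0.002
(array([-43.4, -54.3,  27.9]), array([-0.1 , -0.05,  0.93])) [16.5  0.1 67.2]
```

67 N with no movement is not the ribs: that end's underside is about level with the face, so it probably rests on the cutout's end wall. I back off and measure both ends.

```bash
python3 -m pendant '{"offset":[[0,-0.1,0],[0,-0.25,-0.15],[0,-0.4,-0.3],[0,-0.5,-0.45],[0,-0.5,-0.5],[0,-0.5,-0.5],[0,-0.5,-0.5]],"turn":[[0,0,0.02],[0,0,0.02],[0,0,0.02],[0,0,0.02],[0,0,0.02],[0,0,0.02],[0,0,0.02]]}'
python3 - <<'E'
from m import *
print(tipins())
p,q=meas(); save(p,'w9.png'); np.save('w9q.npy',q); X,Y,Z=q[...,0],q[...,1],q[...,2]
k=(abs(X+42)<4)&(abs(Y+80)<14)
for y in np.arange(-94,-64,1.5):
    b=k&(abs(Y-y)<.75); 
    if b.sum()>5: print(y,np.percentile(Z[b],[5,50,95]).round(1),p[b].mean(0).round())
k=(abs(abs(X+42)-14)<3)
print('off-centre strip')
for y in np.arange(-90,-64,1.5):
    b=k&(abs(Y-y)<.75)
    if b.sum()>5: print(y,np.percentile(Z[b],[5,50,95]).round(1))
E
```

```text
clock: 17.32
position: [0.6389, 0.0986, 0.1447]
ee_rot: [0.7, -0.091, -0.25, -0.662]
ft_force: [-0.6, -0.3, -0.0]
grip_width: -0.003
(array([-42.5,  44.1, 126.6]), array([-0.12,  0.06, -0.06]))
wrist face z 0.04
top: tilt deg x 0.88 y -5.93 z 19.9 5983 y range [-69.   36.8]
-105 obj x - Zmed - face lo/hi - -
-90 obj x [-47.1 -37.5] Zmed 19.3 face lo/hi -42.4 -41.7
-75 obj x [-60.5 -24.1] Zmed 18.6 face lo/hi -50.2 -34.0
-60 obj x [-61.  -24.3] Zmed 26.3 face lo/hi -63.0 -21.7
-45 obj x [-60.7 -24.1] Zmed 24.6 face lo/hi -62.9 -21.9
-30 obj x [-60.7 -24. ] Zmed 23.0 face lo/hi -62.7 -20.9
-15 obj x [-60.7 -24.2] Zmed 21.4 face lo/hi - -
0 obj x [-60.5 -23.7] Zmed 19.7 face lo/hi - -
15 obj x [-60.7 -24. ] Zmed 17.9 face lo/hi - -
30 obj x [-60.6 -12.4] Zmed 16.4 face lo/hi -62.4 -20.4
45 obj x [-60.3 -12.5] Zmed 14.7 face lo/hi -62.2 -20.5
60 obj x [-60.2 -12.3] Zmed 13.1 face lo/hi -61.0 -20.4
75 obj x - Zmed - face lo/hi -42.1 -41.3
90 obj x - Zmed - face lo/hi -42.1 -41.4
-92.5 [-0.6  0.1  0.8] [19. 18. 17.]
-91.0 [-0.7  0.3  1.3] [20. 17. 15.]
-89.5 [-1.3 -0.5  1.1] [71. 46. 12.]

[... 286 characters left out ...]
[17.2 18.1 19.8] [60. 32. 10.]
-74.5 [17.5 18.8 19.7] [54. 25. 11.]
-73.0 [17.4 18.6 19.7] [54. 25. 11.]
-71.5 [16.9 18.2 19.2] [54. 27. 13.]
-70.0 [22.3 24.6 26. ] [67. 53. 44.]
-68.5 [24.6 26.4 27.5] [95. 86. 78.]
-67.0 [26.  27.  27.8] [103.  94.  85.]
-65.5 [26.5 27.2 27.6] [105.  95.  87.]
off-centre strip
-90.0 [-1.   0.1  1.7]
-88.5 [-0.5  0.5  1.7]
-87.0 [-0.9  0.3  1.1]
-85.5 [-0.7  0.2  0.9]
-84.0 [-0.7  0.2  1.4]
-82.5 [-0.7  0.1  1.6]
-81.0 [-1.3  0.3  1.5]
-79.5 [-0.9  0.2  1.3]
-76.5 [17. 18. 19.]
-75.0 [17.3 18.8 19.9]
-73.5 [17.7 18.6 23.2]
-72.0 [17.5 18.5 24.1]
-70.5 [17.1 19.1 24.4]
-69.0 [22.7 25.2 26.6]
-67.5 [22.3 26.2 27.9]
-66.0 [22.9 26.8 27.9]
-64.5 [22.4 26.4 27.7]
```

View pics/w9.png

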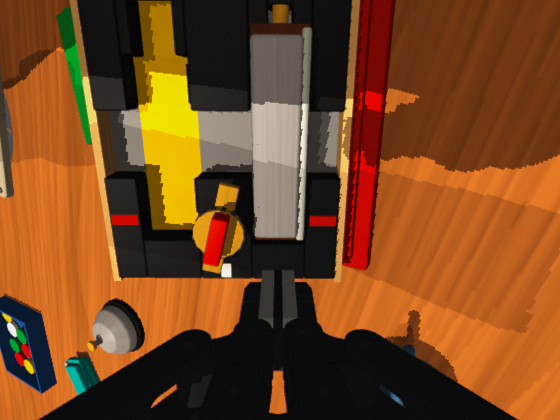

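The harmonica at (277,135) is pitched about 6°. Its lower button-end corner works out at y ≈ −79, about 2 mm past the −77 cutout end, so it rests on the face; the other end is on the floor. I regrip it matched to its pitch, lift, level it and shift +y.

```bash
cat >> h.py <<'E'
def pitched(phi,ang=180): return ins_tool(ang)@Ro.from_euler('x',phi,degrees=True).as_matrix()
E
python3 - <<'E'
from h import *
T=pitched(6.2); plan(tp(insp(-42.3,-4-6,50),T),tp(insp(-42.3,-4.,-3.6),T))
E
```

```text
off [0.0, 0.383, 0.291] turn [0.135, 0.002, -0.001] rows 1.5 
off [0.0, 0.263, -0.059] turn [0.0, 0.0, 0.0] rows 0.9
```

```bash
python3 -m pendant '{"offset":[[0,0.1,0.07],[0,0.2,0.14],[0,0.3,0.2],[0,0.38,0.23],[0,0.38,0.23],[0,0.38,0.23]],"turn":[[0.13,0,0],[0.13,0,0],[0.13,0,0],[0.135,0,0],[0.135,0,0],[0.135,0,0]]}' 64
python3 - <<'E'
from h import *
print(tipins()); T=pitched(6.2); plan(tp(insp(-42.3,-4.,-3.6),T))
E
```

```text
clock: 18.12
position: [0.5939, 0.1356, 0.0785]
ee_rot: [-0.664, 0.103, 0.244, 0.699]
ft_force: [0.4, -0.3, -0.2]
grip_width: 0.643
(array([-42.4,   1.9,  51.4]), array([-6.16,  0.1 , -0.01]))
off [-0.0, 0.276, 0.0] turn [0.001, 0.002, -0.0] rows 0.9
```

```bash
python3 -m pendant '{"offset":[[0,0.1,0],[0,0.2,0],[0,0.25,0],[0,0.276,0],[0,0.276,0]],"turn":[[0,0,0],[0,0,0],[0,0,0],[0,0,0],[0,0,0]]}'
python3 -m pendant '{"offset":[[0,0,0],[0,0,0],[0,0,0],[0,0,0],[0,0,0]],"turn":[[0,0,0],[0,0,0],[0,0,0],[0,0,0],[0,0,0]]}' 0 100
python3 - <<'E'
from h import *
print(tipins(),(manip.get_obs()['ft_force']@insert()[0]).round(1)); T=ins_tool(180); plan(tp(insp(-42.,3.,30),T))
E
```

```text
clock: 18.75
position: [0.5678, 0.1354, 0.0304]
ee_rot: [-0.665, 0.103, 0.244, 0.699]
ft_force: [-0.2, 0.4, 0.4]
grip_width: 0.637
clock: 19.38
position: [0.5687, 0.1355, 0.0312]
ee_rot: [-0.665, 0.103, 0.244, 0.699]
ft_force: [3.2, 0.3, 6.2]
grip_width: 0.425
(array([-42.7,  -3.7,  -2. ]), array([-6.15,  0.1 ,  0.13])) [0.1 0.5 7. ]
off [-0.004, -0.164, -0.038] turn [-0.137, 0.002, 0.003] rows 0.6
```

```bash
python3 -m pendant '{"offset":[[0,-0.06,0],[0,-0.12,0],[0,-0.165,-0.01],[0,-0.165,-0.04],[0,-0.165,-0.04],[0,-0.165,-0.04]],"turn":[[0,0,0],[0,0,0],[-0.07,0,0],[-0.137,0,0],[-0.137,0,0],[-0.137,0,0]]}'
cat >> m.py <<'E'
def endcheck():
    p,d,K,R,c=cam('wrist'); q=(cloud(d,K,R,c)-insert()[1])@insert()[0]*1000; X,Y,Z=q[...,0],q[...,1],q[...,2]
    t,rv=tipins(); print('tip',t,rv,'F',(manip.get_obs()['ft_force']@insert()[0]).round(1))
    k=(abs(X+42)<12)&(Y>-72)&(Y<30)&(p.min(-1)>60)&(Z>t[2]+10)&(Z<t[2]+40); k&=abs(Z-np.median(Z[k]))<6
    s=np.polyfit(Y[k],Z[k],1); print('top pitch',np.degrees(np.arctan(s[0])).round(2),'z at y=0',s[1].round(2),'x mid: ',end='')
    a=(Y<-30)&(Y>-65)&(Z>t[2]+2)&(Z<t[2]+40)&(abs(X+42)<30); print((np.percentile(X[a],[1,99])).round(1))
    b=(abs(X+42)<3)&(Z>s[1]-16)&(Z<s[1]-6)&(Y<-70)&(Y>-100); print('button tip y',np.percentile(Y[b],[1,2,5]).round(1) if b.sum() else None,b.sum())
    e=(abs(abs(X+42)-13)<4)&(Z>s[1]-14)&(Z<s[1]-4)&(Y<-65)&(Y>-95); print('body end y',np.percentile(Y[e],[1,2,5]).round(1) if e.sum() else None,e.sum())
    f=(abs(Z)<3)&(abs(Y+85)<18)&(abs(abs(X+42)-14)<3)&(p.max(-1)<70); print('face z',np.median(Z[f]).round(2),'face edge y max',np.percentile(Y[f],99).round(1))
E
python3 - <<'E'
from m import *
endcheck()
E
```

```text
clock: 20.12
position: [0.5854, 0.1278, 0.0591]
ee_rot: [0.701, -0.09, -0.249, -0.662]
ft_force: [0.2, 0.6, -1.3]
grip_width: 0.428
tip [-42.5   3.6  29.8] [0.01 0.07 0.09] F [-0.9 -0.2 -1.6]
top pitch -0.01 z at y=0 51.72 x mid: [-59.7 -23.3]
button tip y [-81.2 -81.2 -80.9] 645
body end y [-71.3 -71.2 -71.1] 950
face z 0.29 face edge y max -76.7
```

It is level again and measured directly: body end −71.3, button tip −81.2. I need −3.5 mm in y, then go down.

```bash
python3 -m pendant '{"offset":[[0,0,0.018],[0,0.05,0.018],[0,0.1,0.018],[0,0.13,0.018],[0,0.14,0.018],[0,0.14,0.018]],"turn":[[0,0,0],[0,0,0],[0,0,0],[0,0,0],[0,0,0],[0,0,0]]}' 0 120
python3 - <<'E'
from m import *
endcheck()
E
```

```text
clock: 20.92
position: [0.572, 0.1279, 0.0344]
ee_rot: [0.701, -0.09, -0.249, -0.662]
ft_force: [0.1, -0.6, -1.0]
grip_width: 0.423
tip [-42.6   0.1   2. ] [0.01 0.06 0.11] F [-1.4 -0.6 -0.4]
top pitch 0.01 z at y=0 23.77 x mid: [-59.7 -23.3]
button tip y [-84.4 -84.4 -83.8] 808
body end y [-74.5 -74.5 -74.3] 1031
face z 0.33 face edge y max -76.9
```

It is inside with no contact. Now I press.

```bash
python3 -m pendant '{"offset":[[0,0.02,0],[0,0.035,0],[0,0.05,0],[0,0.06,0],[0,0.066,0],[0,0.066,0]],"turn":[[0,0,0],[0,0,0],[0,0,0],[0,0,0],[0,0,0],[0,0,0]]}'
python3 - <<'E'
from m import *
endcheck()
E
```

```text
clock: 21.72
position: [0.5675, 0.1267, 0.0242]
ee_rot: [0.701, -0.088, -0.248, -0.662]
ft_force: [4.2, 0.5, 7.0]
grip_width: 0.418
tip [-43.1   0.2  -9.4] [0.02 0.07 0.31] F [-0.5  0.3  7.4]
top pitch 0.04 z at y=0 12.63 x mid: [-71.4 -12.6]
button tip y [-99.7 -99.5 -98.8] 1467
body end y [-94.7 -94.6 -93.8] 3829
face z 0.32 face edge y max -74.2
```

```bash
python3 -m pendant '{"offset":[[0,0.012,0],[0,0.022,0],[0,0.022,0]],"turn":[[0,0,0],[0,0,0],[0,0,0]]}'
python3 -m pendant '{"offset":[[0,-0.02,0],[0,-0.02,0],[0,-0.02,0],[0,-0.3,0],[0,-0.6,0],[0,-0.8,-0.2],[0,-0.8,-0.25],[0,-0.8,-0.25]],"turn":[[0,0,0],[0,0,0],[0,0,0],[0,0,0],[0,0,0],[0,0,0],[0,0,0],[0,0,0]]}' 62 60
python3 - <<'E'
from m import *
print(tipins()); p,q=meas(); save(p,'w10.png')
E
```

```text
clock: 22.15
position: [0.5677, 0.1268, 0.0236]
ee_rot: [0.702, -0.087, -0.246, -0.663]
ft_force: [5.2, 1.4, 20.1]
grip_width: 0.42
clock: 23.15
position: [0.6505, 0.0942, 0.1644]
ee_rot: [0.701, -0.088, -0.246, -0.663]
ft_force: [0.4, -0.2, -0.3]
grip_width: 0.622
(array([-41.9,  50.9, 148.8]), array([-0.03,  0.01,  0.5 ]))
wrist face z 0.06
top: tilt deg x 1.01 y -0.2 z 12.53 7076 y range [-67.9  68.1]
-105 obj x - Zmed - face lo/hi - -
-90 obj x - Zmed - face lo/hi -42.2 -41.5
-75 obj x - Zmed - face lo/hi -42.2 -41.5
-60 obj x [-60.3 -23.5] Zmed 12.6 face lo/hi -61.3 -21.2
-45 obj x [-60.6 -23.9] Zmed 12.6 face lo/hi -62.3 -21.0
-30 obj x [-60.2 -23.5] Zmed 12.6 face lo/hi -62.9 -20.8
-15 obj x [-60.4 -24. ] Zmed 12.5 face lo/hi - -
0 obj x [-60.1 -23.6] Zmed 12.5 face lo/hi -61.1 -
15 obj x [-60.4 -23.2] Zmed 12.4 face lo/hi - -
30 obj x [-60.1 -12.5] Zmed 12.4 face lo/hi -62.4 -20.5
45 obj x [-60.2 -12.5] Zmed 12.3 face lo/hi -62.4 -20.5
60 obj x [-59.8 -12.2] Zmed 12.4 face lo/hi -60.9 -20.7
75 obj x - Zmed - face lo/hi -42.2 -41.4
90 obj x - Zmed - face lo/hi -42.2 -41.4
```

The harmonica is home: top 12.4 mm above the face along its whole length, level to 0.2°. On to the whistle.

```bash
python3 - <<'E'
from h import *
plan(tp([.62,-.04,.27],down(-18)),tp([.57,-.20,.25],down(-45)),tp([.5534,-.3518,.15],down(-67.1)))
E
```

```text
off [-0.421, -0.153, -0.624] turn [0.165, 0.683, -0.597] rows 3.9 
off [0.009, 0.1, -0.838] turn [0.0, 0.6, 0.0] rows 2.7 
off [0.478, 0.5, -0.595] turn [0.0, 0.491, 0.0] rows 2.9
```

```bash
python3 -m pendant '{"offset":[[-0.1,-0.06,-0.16],[-0.21,-0.1,-0.31],[-0.32,-0.13,-0.47],[-0.42,-0.15,-0.62],[-0.42,-0.15,-0.62]],"turn":[[0.04,0.17,-0.15],[0.08,0.34,-0.3],[0.12,0.51,-0.45],[0.165,0.68,-0.6],[0.165,0.68,-0.6]]}' 100
python3 -m pendant '{"offset":[[0,0.03,-0.28],[0,0.07,-0.56],[0.01,0.1,-0.84],[0.01,0.1,-0.84]],"turn":[[0,0.2,0],[0,0.4,0],[0,0.6,0],[0,0.6,0]]}'
python3 - <<'E'
from h import *
plan(tp([.5534,-.3518,.15],down(-67.1)))
E
```

```text
clock: 23.82
position: [0.617, -0.0415, 0.2305]
ee_rot: [-0.697, 0.11, -0.113, 0.699]
ft_force: [0.5, 0.8, 0.2]
grip_width: 1.0
clock: 24.32
position: [0.5644, -0.2046, 0.2087]
ee_rot: [-0.651, 0.273, -0.274, 0.653]
ft_force: [0.2, 0.8, 0.1]
grip_width: 0.999
off [0.487, 0.492, -0.556] turn [-0.003, 0.479, -0.001] rows 2.8
```

```bash
python3 -m pendant '{"offset":[[0.16,0.16,-0.18],[0.32,0.32,-0.37],[0.49,0.49,-0.55],[0.49,0.49,-0.55],[0.49,0.49,-0.55]],"turn":[[0,0.16,0],[0,0.32,0],[0,0.48,0],[0,0.48,0],[0,0.48,0]]}'
python3 - <<'E'
from h import *
p,P,m,Q,r=blob(.008,.06,(.56,-.35),'w11.png')
a=np.radians(r[2] if r[2]<45 else r[2]-90); e=np.array([np.cos(a),np.sin(a)]); n=np.array([-e[1],e[0]])
B=Q[:,:2]@e; print(np.degrees(a),'long',np.percentile(B,[.2,99.8]).round(4),'short',np.percentile(Q[:,:2]@n,[.3,99.7]).round(4))
top=Q[Q[:,2]>.031]; print('body',np.percentile(top[:,:2]@e,[.2,99.8]).round(4),np.median(top[:,2]))
o=(np.percentile(B,.2)+.072)*e+np.percentile(Q[:,:2]@n,[.3,99.7]).mean()*n; print('origin by tail',o,'by mouth',(np.percentile(B,99.8)-.094)*e+np.percentile(Q[:,:2]@n,[.3,99.7]).mean()*n)
yaw=np.degrees(a)-90
plan(tp([o[0],o[1],.06],down(yaw)),tp([o[0],o[1],.009],down(yaw)))
E
```

```text
clock: 24.95
position: [0.5559, -0.3491, 0.1094]
ee_rot: [-0.589, 0.39, -0.389, 0.591]
ft_force: [0.8, -0.3, 1.0]
grip_width: 1.005
[  254    74    58   223 11026] z [0.0362 0.0372] [ 563.5 -348.2] [165.9  40.1] 22.8
22.809383392333984 long [0.3023 0.4672] short [-0.5592 -0.5196]
body [0.3023 0.4336] 0.03639446532598972
origin by tail [ 0.55416886 -0.35210087] by mouth [ 0.55316209 -0.35252428]
off [0.012, 0.451, -0.017] turn [-0.004, 0.007, -0.003] rows 1.4 
off [0.0, 0.255, 0.0] turn [0.0, 0.0, 0.0] rows 0.8
```

View pics/w11.png

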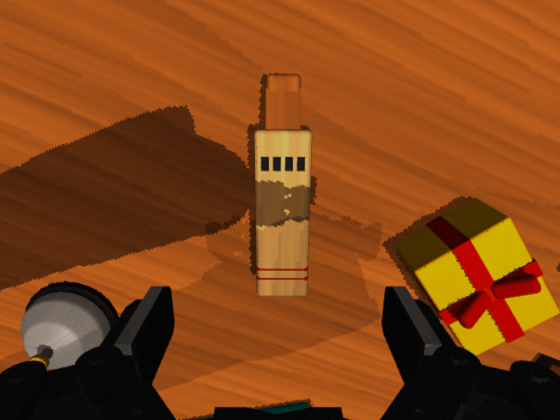

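The whistle is upright, with its slots on top at (283,163), stripes at (283,272) and mouthpiece up. The gift box at (475,275) stays clear of the fingers by about 5 cm. I descend and grip.

```bash
python3 -m pendant '{"offset":[[0.01,0.25,-0.017],[0.01,0.45,-0.017],[0.01,0.6,-0.017],[0.01,0.69,-0.017],[0.01,0.7,-0.017],[0.01,0.7,-0.017]],"turn":[[0,0.007,0],[0,0.007,0],[0,0.007,0],[0,0.007,0],[0,0.007,0],[0,0.007,0]]}'
python3 -m pendant '{"offset":[[0,0,0],[0,0,0],[0,0,0],[0,0,0],[0,0,0],[0,0,0]],"turn":[[0,0,0],[0,0,0],[0,0,0],[0,0,0],[0,0,0],[0,0,0]]}' 0 60
python3 - <<'E'
from h import *
print(tip()[0].round(4)); plan(tp([.555,-.33,.20],down(-67)),tp([.57,-.20,.27],down(-45)),tp([.61,-.05,.29],down(-15)))
E
```

```text
clock: 25.75
position: [0.5552, -0.3516, -0.0286]
ee_rot: [-0.588, 0.391, -0.391, 0.591]
ft_force: [0.8, -1.0, -0.3]
grip_width: 1.0
clock: 26.5
position: [0.5557, -0.352, -0.0277]
ee_rot: [-0.588, 0.39, -0.392, 0.591]
ft_force: [-0.5, 0.9, 5.8]
grip_width: 0.454
[ 0.5555 -0.3521  0.0123]
off [-0.103, -0.938, 0.044] turn [-0.006, -0.003, -0.001] rows 3.0 
off [-0.569, -0.35, 0.323] turn [0.0, -0.489, 0.0] rows 2.4 
off [-0.389, -0.1, 0.672] turn [0.0, -0.667, 0.0] rows 2.8
```

```bash
python3 -m pendant '{"offset":[[0,-0.2,0],[0,-0.45,0],[0,-0.7,0],[-0.1,-0.94,0.04],[-0.1,-0.94,0.04]],"turn":[[0,0,0],[0,0,0],[0,0,0],[0,0,0],[0,0,0]]}' 0 80
python3 -m pendant '{"offset":[[-0.18,-0.12,0.1],[-0.37,-0.24,0.21],[-0.57,-0.35,0.32],[-0.57,-0.35,0.32]],"turn":[[0,-0.16,0],[0,-0.32,0],[0,-0.49,0],[0,-0.49,0]]}'
python3 -m pendant '{"offset":[[-0.13,-0.03,0.22],[-0.26,-0.06,0.44],[-0.39,-0.1,0.67],[-0.39,-0.1,0.67]],"turn":[[0,-0.2,0],[0,-0.43,0],[0,-0.66,0],[0,-0.66,0]]}'
python3 - <<'E'
from h import *
print(tip()[0].round(4)); T=ins_tool(180); plan(tp(insp(42,40,130),T),tp(insp(42,2,60),T))
E
```

```text
clock: 27.12
position: [0.5564, -0.3306, 0.164]
ee_rot: [-0.587, 0.388, -0.393, 0.592]
ft_force: [0.1, -0.9, -2.1]
grip_width: 0.457
clock: 27.62
position: [0.5717, -0.1964, 0.2346]
ee_rot: [-0.652, 0.265, -0.271, 0.657]
ft_force: [0.5, -0.2, -1.8]
grip_width: 0.451
clock: 28.12
position: [0.6105, -0.0412, 0.2539]
ee_rot: [-0.7, 0.085, -0.091, 0.704]
ft_force: [0.6, -1.0, -1.8]
grip_width: 0.45
[ 0.6101 -0.0414  0.2939]
off [-0.37, 0.334, 0.559] turn [-0.156, -0.599, 0.622] rows 3.7 
off [0.0, 0.35, 0.19] turn [0.0, 0.0, 0.0] rows 1.3
```

```bash
python3 -m pendant '{"offset":[[-0.09,0.08,0.14],[-0.18,0.16,0.28],[-0.28,0.25,0.42],[-0.37,0.33,0.56],[-0.37,0.33,0.56],[-0.37,0.33,0.56]],"turn":[[-0.04,-0.15,0.155],[-0.08,-0.3,0.31],[-0.12,-0.45,0.465],[-0.156,-0.6,0.622],[-0.156,-0.6,0.622],[-0.156,-0.6,0.622]]}'
cat >> m.py <<'E'
def whis(f):
    p,d,K,R,c=cam('wrist'); save(p,f); q=(cloud(d,K,R,c)-insert()[1])@insert()[0]*1000; X,Y,Z=q[...,0],q[...,1],q[...,2]
    t,rv=tipins(); print('tip',t,rv,'F',(manip.get_obs()['ft_force']@insert()[0]).round(1))
    k=(abs(X-t[0])<14)&(Y>t[1]-50)&(Y<t[1]+35)&(Z>t[2]+8)&(Z<t[2]+40)&(p[...,0]>70); s=np.polyfit(Y[k],Z[k],1); kk=k&(abs(Z-np.polyval(s,Y))<3); s=np.polyfit(Y[kk],Z[kk],1); sx=np.polyfit(X[kk],Z[kk],1)
    print('top pitch',np.degrees(np.arctan(s[0])).round(2),'roll',np.degrees(np.arctan(sx[0])).round(2),'z at y=0',s[1].round(2))
    zt=np.polyval(s,t[1])
    a=(Y<t[1]-25)&(Y>t[1]-55)&(Z>zt-10)&(Z<zt+5)&(abs(X-t[0])<35); print('x edges',np.percentile(X[a],[1,99]).round(1))
    for lo,hi in((-55,-45),(-35,-25)):
        b=(Y<t[1]+hi)&(Y>t[1]+lo)&(Z>zt-5)&(Z<zt+5)&(abs(X-t[0])<35); print(' x at',lo,np.percentile(X[b],[1,99]).round(1))
    b=(abs(X-t[0])<5)&(Z>zt-22)&(Z<zt-9)&(Y<t[1]-65)&(Y>t[1]-110); print('mouth tip y',np.percentile(Y[b],[.5,2,5]).round(1),b.sum())
    e=(abs(X-t[0])<18)&(Z>zt-5)&(Z<zt+4)&(Y<t[1]-40)&(Y>t[1]-75); print('body end y',np.percentile(Y[e],[.5,2,5]).round(1))
    f=(abs(Z)<3)&(p.max(-1)<70)&(abs(X)<84)&(abs(Y)<104); print('face z',np.median(Z[f]).round(2))
E
python3 - <<'E'
from m import *
whis('w12.png'); T=ins_tool(180); plan(tp(insp(42,0,60),T))
E
```

```text
clock: 28.88
position: [0.5672, 0.084, 0.1872]
ee_rot: [0.702, -0.092, -0.248, -0.661]
ft_force: [-0.1, -0.6, -1.5]
grip_width: 0.45
tip [ 42.5  42.  130.7] [ 0.   -0.22  0.02] F [-0.9  0.8 -1.6]
top pitch 0.28 roll -0.03 z at y=0 152.98
x edges [24.  62.7]
 x at -55 [24.  62.6]
 x at -35 [24.  62.7]
mouth tip y [-51.9 -51.5 -50.6] 2435
body end y [-17.2 -16.2 -15.9]
face z 0.24
off [0.002, 0.354, 0.21] turn [0.0, -0.005, 0.001] rows 1.3
```

The whistle is level and its origin is at the tip's y. In x it sits 0.9 mm to the +x side, so I aim the tip at x = 41.1.

```bash
python3 -m pendant '{"offset":[[0.007,0.09,0.07],[0.007,0.18,0.14],[0.007,0.27,0.21],[0.007,0.37,0.21],[0.007,0.45,0.21],[0.007,0.5,0.21],[0.007,0.5,0.21],[0.007,0.5,0.21]],"turn":[[0,-0.005,0],[0,-0.005,0],[0,-0.005,0],[0,-0.005,0],[0,-0.005,0],[0,-0.005,0],[0,-0.005,0],[0,-0.005,0]]}' 0 100
python3 - <<'E'
from m import *
whis('w13.png'); T=ins_tool(180); plan(tp(insp(41.1,0,8),T),tp(insp(41.1,0,-10.3),T))
E
```

```text
clock: 29.92
position: [0.514, 0.114, 0.1]
ee_rot: [0.701, -0.09, -0.248, -0.662]
ft_force: [-0.6, -0.1, -1.2]
grip_width: 0.451
tip [40.8  0.3 31.6] [-0.01 -0.02  0.11] F [ 0.   0.2 -1.6]
top pitch 0.23 roll -0.21 z at y=0 54.97
x edges [23.  61.6]
 x at -55 [23.  61.6]
 x at -35 [23.  61.7]
mouth tip y [-93.2 -92.8 -92.1] 2385
body end y [-58.8 -57.6 -57.3]
face z 0.28
off [-0.002, 0.118, 0.002] turn [-0.0, -0.0, 0.002] rows 0.4 
off [0.0, 0.091, -0.0] turn [0.0, 0.0, 0.0] rows 0.3
```

```bash
python3 -m pendant '{"offset":[[0,0.05,0],[0,0.1,0],[0,0.12,0],[0,0.13,0],[0,0.13,0]],"turn":[[0,0,0],[0,0,0],[0,0,0],[0,0,0],[0,0,0]]}' 0 120
python3 - <<'E'
from m import *
whis('w14.png'); T=ins_tool(180); plan(tp(insp(41.1,0,-10.3),T))
E
```

```text
clock: 30.6
position: [0.5021, 0.1113, 0.077]
ee_rot: [0.701, -0.09, -0.248, -0.662]
ft_force: [-0.5, 0.1, -1.7]
grip_width: 0.449
tip [40.8  0.2  5.7] [-0.01 -0.01  0.1 ] F [-0.6 -0.4 -1.9]
top pitch 0.24 roll -0.12 z at y=0 28.92
x edges [22.9 61.6]
 x at -55 [22.9 61.6]
 x at -35 [23.  61.6]
mouth tip y [-93.4 -93.  -92.3] 2372
body end y [-58.9 -57.7 -57.4]
face z 0.25
off [-0.002, 0.08, 0.001] turn [-0.0, -0.0, 0.002] rows 0.3
```

It is in the cutout with no contact, and 16.7 mm remain.

```bash
python3 -m pendant '{"offset":[[0,0.02,0],[0,0.035,0],[0,0.05,0],[0,0.065,0],[0,0.078,0],[0,0.085,0],[0,0.085,0]],"turn":[[0,0,0],[0,0,0],[0,0,0],[0,0,0],[0,0,0],[0,0,0],[0,0,0]]}'
python3 - <<'E'
from m import *
whis('w15.png'); T=ins_tool(180); plan(tp(insp(41.1,0,-10.3),T))
E
```

```text
clock: 31.52
position: [0.4951, 0.1095, 0.0629]
ee_rot: [0.701, -0.09, -0.248, -0.662]
ft_force: [0.4, 0.7, 6.0]
grip_width: 0.443
tip [ 40.7   0.4 -10.1] [-0.02 -0.03  0.19] F [2.7 0.3 7.3]
top pitch 0.19 roll -0.28 z at y=0 13.1
x edges [22.8 61.5]
 x at -55 [22.8 61.6]
 x at -35 [22.8 61.6]
mouth tip y [-107.6 -107.  -106. ] 3768
body end y [-58.8 -57.5 -57.2]
face z 0.23
off [-0.003, 0.001, 0.002] turn [-0.0, -0.001, 0.004] rows 0.0
```

```bash
python3 -m pendant '{"offset":[[0,0.012,0],[0,0.022,0],[0,0.022,0]],"turn":[[0,0,0],[0,0,0],[0,0,0]]}'
python3 - <<'E'
from m import *
whis('w16.png')
E
```

```text
clock: 31.95
position: [0.4949, 0.1093, 0.062]
ee_rot: [0.701, -0.089, -0.246, -0.663]
ft_force: [3.8, 1.7, 22.0]
grip_width: 0.446
tip [ 40.6   0.6 -11.1] [-0.06 -0.02  0.41] F [ 6.4  0.1 21. ]
top pitch -0.16 roll -0.42 z at y=0 12.18
x edges [22.8 61.5]
 x at -55 [22.9 61.6]
 x at -35 [22.8 61.6]
mouth tip y [-107.7 -107.  -106. ] 3704
body end y [-59.3 -57.9 -57.2]
face z 0.22
```

The whistle is on the floor: 12.0 mm proud, with the force rising on contact. I release, retract, and look at the lock and both instruments.

```bash
python3 -m pendant '{"offset":[[0,-0.02,0],[0,-0.02,0],[0,-0.02,0],[0,-0.25,0],[0,-0.5,-0.1],[0.1,-0.68,-0.3],[0.2,-0.68,-0.5],[0.2,-0.68,-0.55],[0.2,-0.68,-0.55]],"turn":[[0,0,0.01],[0,0,0.01],[0,0,0.01],[0,0,0.01],[0,0,0.01],[0,0,0.01],[0,0,0.01],[0,0,0.01],[0,0,0.01]]}' 64 60
python3 - <<'E'
from m import *
print(tipins()); p,d,K,R,c=cam('wrist'); save(p,'w17.png'); q=(cloud(d,K,R,c)-insert()[1])@insert()[0]*1000; X,Y,Z=q[...,0],q[...,1],q[...,2]; P=p.astype(int)
red=(P[...,0]>110)&(P[...,1]<60)&(P[...,2]<60)&(Z>25)&(Z<55)&(np.hypot(X,Y-57)<35)
pts=np.c_[X[red],Y[red]]; print('grip',red.sum(),'Z',np.percentile(Z[red],[5,50,95]).round(1)); t=red&(Z>np.percentile(Z[red],95)-3); r=cv2.minAreaRect(np.c_[X[t],Y[t]].astype(np.float32)); print(r)
bar=(Z>17)&(Z<26)&(np.hypot(X,Y-57)<40)&(np.hypot(X,Y-57)>20)&(P[...,0]>80)&(P[...,2]<90); print('bar',cv2.minAreaRect(np.c_[X[bar],Y[bar]].astype(np.float32)),bar.sum(),np.median(X[bar]),np.median(Y[bar]))
for cx,n in((-42,'harm'),(42,'whis')):
    for y0 in (-65,-55,-40,-20,0,20,40,55,65):
        a=(abs(X-cx)<10)&(abs(Y-y0)<4)&(Z<40); print(n,y0,np.median(Z[a]).round(1) if a.sum()>20 else '-',end='; ')
    print()
f=(abs(Z)<3)&(p.max(-1)<70)&(abs(X)<84)&(abs(Y)<104); print('face',np.median(Z[f]))
E
```

```text
clock: 33.12
position: [0.6156, 0.0241, 0.1634]
ee_rot: [0.701, -0.092, -0.249, -0.662]
ft_force: [-1.0, 1.1, -0.1]
grip_width: 0.64
(array([  1.4, 111.2, 124.5]), array([-0.09, -0.08, -0.09]))
grip 1037 Z [42.5 43.9 45.1]
((0.6654417514801025, 57.00956344604492), (33.45428466796875, 10.775850296020508), 76.01231384277344)
bar ((0.685175359249115, 57.198760986328125), (67.71281433105469, 13.900872230529785), 76.12100219726562) 894 -0.5547127548061871 35.757436055080504
harm -65 -; harm -55 -; harm -40 -; harm -20 12.8; harm 0 12.7; harm 20 12.7; harm 40 12.6; harm 55 12.5; harm 65 12.5; 
whis -65 -; whis -55 -; whis -40 -; whis -20 12.8; whis 0 12.8; whis 20 13.0; whis 40 13.0; whis 55 13.1; whis 65 13.1; 
face -0.0882760890360123
```

View pics/w17.png

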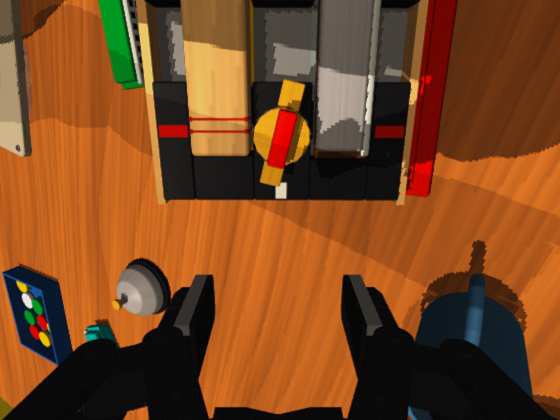

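The lock grip is at (284,140), measured at insert (0.7, 57), 44 mm high, 76° from the insert's x, so about 0.24 rad closed. Both instruments read level. The whistle reads up to 13.1 mm, so I press it again with shut fingers at two points to be sure.

```bash
python3 - <<'E'
from h import *
T=ins_tool(180); plan(tp(insp(42,12,45),T),tp(insp(42,12,16),T))
E
```

```text
off [-0.202, 0.4, 0.489] turn [-0.002, 0.0, -0.001] rows 2.1 
off [0.0, 0.145, -0.0] turn [0.0, 0.0, 0.0] rows 0.5
```

```bash
python3 -m pendant '{"offset":[[-0.07,0,0.17],[-0.14,0.1,0.34],[-0.2,0.25,0.49],[-0.2,0.39,0.49],[-0.2,0.48,0.49],[-0.2,0.54,0.49],[-0.2,0.555,0.49],[-0.2,0.555,0.49]],"turn":[[0,0,0],[0,0,0],[0,0,0],[0,0,0],[0,0,0],[0,0,0],[0,0,0],[0,0,0]]}' 0 60
python3 - <<'E'
from h import *
print(tipins(),(manip.get_obs()['ft_force']@insert()[0]).round(1))
E
```

```text
clock: 34.17
position: [0.5082, 0.1019, 0.0855]
ee_rot: [0.701, -0.09, -0.249, -0.663]
ft_force: [0.7, 2.0, 2.6]
grip_width: -0.003
(array([41.4, 10.9, 15. ]), array([-0.1 ,  0.09,  0.02])) [ 0.2 -1.8  2.8]
```

```bash
python3 -m pendant '{"offset":[[0,0.012,0],[0,0.022,0],[0,0.022,0]],"turn":[[0,0,0],[0,0,0],[0,0,0]]}'
python3 -m pendant '{"offset":[[0,-0.06,0],[0,-0.06,0.12],[0,-0.06,0.26],[0,-0.03,0.26],[0,0.0,0.26],[0,0.01,0.26],[0,0.016,0.26]],"turn":[[0,0,0],[0,0,0],[0,0,0],[0,0,0],[0,0,0],[0,0,0],[0,0,0]]}'
python3 - <<'E'
from h import *
print(tipins(),(manip.get_obs()['ft_force']@insert()[0]).round(1))
E
```

```text
clock: 34.55
position: [0.5084, 0.1019, 0.0852]
ee_rot: [0.701, -0.088, -0.248, -0.663]
ft_force: [4.5, 1.7, 25.3]
grip_width: -0.002
clock: 35.42
position: [0.4965, 0.1532, 0.0852]
ee_rot: [0.7, -0.087, -0.247, -0.665]
ft_force: [4.7, 5.8, 28.0]
grip_width: -0.002
(array([ 41.3, -41.7,  14.9]), array([-0.24,  0.16,  0.54])) [ 8.  -4.6 27.5]
```

25–28 N at both points moved it no more than 0.3 mm, so the whistle is home. Now the lock: lift, move over it and align the jaws across the grip.

```bash
python3 -m pendant '{"offset":[[0,-0.2,0],[0,-0.4,0],[0,-0.4,0]],"turn":[[0,0,0.01],[0,0,0.01],[0,0,0.01]]}' 50 50
python3 - <<'E'
from h import *
print(tipins()); T=ins_tool(166); plan(tp(insp(0.4,57,80),T),tp(insp(0.4,57,34.5),T))
E
```

```text
clock: 35.8
position: [0.5345, 0.1607, 0.158]
ee_rot: [0.7, -0.089, -0.247, -0.664]
ft_force: [0.4, -0.1, -1.4]
grip_width: 0.5
(array([ 41.2, -40.2,  97.3]), array([-0.25,  0.07,  0.34]))
off [0.202, 0.086, -0.488] turn [-0.006, 0.313, 0.007] rows 1.7 
off [-0.0, 0.228, -0.0] turn [0.0, 0.0, 0.0] rows 0.7
```

```bash
python3 -m pendant '{"offset":[[0.1,0,-0.24],[0.2,0.05,-0.49],[0.2,0.086,-0.488],[0.2,0.086,-0.488],[0.2,0.086,-0.488]],"turn":[[0,0.15,0],[0,0.3,0],[0,0.313,0.007],[0,0.313,0.007],[0,0.313,0.007]]}'
python3 - <<'E'
from h import *
print(tipins()); T=ins_tool(166); plan(tp(insp(0.4,57,34.5),T))
E
```

```text
clock: 36.42
position: [0.5832, 0.0734, 0.1239]
ee_rot: [0.725, -0.171, -0.162, -0.648]
ft_force: [0.3, 0.5, 0.3]
grip_width: 0.502
(array([ 0.8, 55.9, 80. ]), array([ -0.29, -13.87,   0.  ]))
off [0.004, 0.228, -0.007] turn [-0.006, 0.003, -0.001] rows 0.7
```

```bash
python3 -m pendant '{"offset":[[0,0.1,-0.006],[0,0.18,-0.006],[0,0.22,-0.006],[0,0.228,-0.006],[0,0.228,-0.006]],"turn":[[0,0,0],[0,0,0],[0,0,0],[0,0,0],[0,0,0]]}'
python3 -m pendant '{"offset":[[0,0,0],[0,0,0],[0,0,0],[0,0,0],[0,0,0]],"turn":[[0,0,0],[0,0,0],[0,0,0],[0,0,0],[0,0,0]]}' 0 50
python3 - <<'E'
from h import *
o=manip.get_obs(); print(tipins(),(o['ft_force']@insert()[0]).round(1),o['joint_pos'].round(2)); p=tip()
plan(tp(insp(0,57,34.5),ins_tool(140)),tp(insp(0,57,34.5),ins_tool(114)),tp(insp(0,57,34.5),ins_tool(87)))
E
```

```text
clock: 37.05
position: [0.5627, 0.0678, 0.0842]
ee_rot: [0.725, -0.17, -0.162, -0.648]
ft_force: [-0.3, 0.3, 0.7]
grip_width: 0.499
clock: 37.67
position: [0.5647, 0.0678, 0.0842]
ee_rot: [0.725, -0.168, -0.161, -0.648]
ft_force: [10.0, 0.7, -3.7]
grip_width: 0.11
(array([-0.6, 57.1, 36. ]), array([ -0.26, -13.84,   0.33])) [-10.5   1.6   1.4] [-0.56  0.77  0.59  1.28 -0.3   1.69  0.01]
off [-0.004, 0.007, -0.001] turn [-0.008, 0.581, 0.005] rows 2.4 
off [0.0, 0.0, 0.0] turn [0.0, 0.578, 0.0] rows 2.4 
off [0.0, 0.0, 0.0] turn [-0.0, 0.6, -0.0] rows 2.5
```

It is gripped (opening about 9–11 mm). I turn clockwise, which is + about tool y.

```bash
python3 -m pendant '{"offset":[[0.004,0,0],[0.004,0,0],[0.004,0,0],[0.004,0,0],[0.004,0,0]],"turn":[[0,0.15,0],[0,0.3,0],[0,0.45,0],[0,0.58,0],[0,0.58,0]]}'
python3 - <<'E'
from h import *
o=manip.get_obs(); R=insert()[0]; print(tipins(),(o['ft_force']@R).round(1),(o['torque']@R).round(2),o['joint_pos'].round(2))
plan(tp(insp(0,57,36),ins_tool(114)),tp(insp(0,57,36),ins_tool(87)))
E
```

```text
clock: 38.3
position: [0.5652, 0.0678, 0.0839]
ee_rot: [0.743, -0.31, 0.007, -0.593]
ft_force: [-1.1, 0.3, 0.0]
grip_width: 0.108
(array([-1.2, 57.3, 36. ]), array([ -0.31, -39.92,   0.23])) [ 0.9 -0.5 -0.4] [-0.13 -0.06 -0.11] [-0.62  0.8   0.69  1.28 -0.36  1.7  -0.39]
off [-0.006, -0.0, -0.004] turn [-0.008, 0.58, 0.001] rows 2.4 
off [0.0, 0.0, 0.0] turn [-0.0, 0.6, -0.0] rows 2.5
```

```bash
python3 -m pendant '{"offset":[[-0.003,0,-0.003],[-0.003,0,-0.003],[-0.003,0,-0.003],[-0.003,0,-0.003],[-0.003,0,-0.003]],"turn":[[0,0.15,0],[0,0.3,0],[0,0.45,0],[0,0.58,0],[0,0.58,0]]}'
python3 -m pendant '{"offset":[[0,0,0],[0,0,0],[0,0,0],[0,0,0],[0,0,0]],"turn":[[0,0.15,0],[0,0.3,0],[0,0.42,0],[0,0.52,0],[0,0.54,0]]}'
python3 - <<'E'
from h import *
o=manip.get_obs(); R=insert()[0]; print(tipins(),(o['ft_force']@R).round(1),(o['torque']@R).round(2),o['joint_pos'].round(2))
E
```

```text
clock: 38.92
position: [0.5654, 0.0675, 0.0839]
ee_rot: [0.722, -0.435, 0.174, -0.509]
ft_force: [5.5, -0.2, -5.6]
grip_width: 0.112
clock: 39.55
position: [0.5657, 0.0673, 0.0838]
ee_rot: [0.67, -0.532, 0.321, -0.407]
ft_force: [2.5, -1.9, -1.5]
grip_width: 0.107
(array([-1.5, 57.8, 36. ]), array([ -0.46, -90.01,   0.25])) [-2.5  2.4 -0.4] [0.35 1.17 0.01] [-0.72  0.88  0.9   1.29 -0.49  1.73 -1.17]
```

```bash
python3 -m pendant '{"offset":[[0,0,0],[0,0,0],[0,0,0]],"turn":[[0,0.05,0],[0,0.1,0],[0,0.1,0]]}'
python3 - <<'E'
from h import *
o=manip.get_obs(); R=insert()[0]; print(tipins(),(o['ft_force']@R).round(1),(o['torque']@R).round(2))
E
```

```text
clock: 39.92
position: [0.5658, 0.0673, 0.0838]
ee_rot: [0.657, -0.547, 0.347, -0.386]
ft_force: [2.0, -2.4, -1.3]
grip_width: 0.105
(array([-1.5, 57.8, 36. ]), array([ -0.46, -94.48,   0.26])) [-1.8  2.7 -0.5] [0.64 0.98 1.1 ]
```

The stop torque has risen to 1.1 N m, so the lock is at its end stop. I let go, retract and inspect.

```bash
python3 -m pendant '{"offset":[[0,0,0],[0,0,0],[0,0,0],[0,-0.2,0],[0,-0.4,0],[0,-0.6,0],[0,-0.7,0],[0,-0.7,0]],"turn":[[0,-0.04,0],[0,-0.08,0],[0,-0.08,0],[0,-0.08,0],[0,-0.08,0],[0,-0.08,0],[0,-0.08,0],[0,-0.08,0]]}' 50
python3 - <<'E'
from m import *
print(tipins()); p,d,K,R,c=cam('wrist'); save(p,'w18.png'); p2,d2,K2,R2,c2=cam('scene')
def ana(p,d,K,R,c):
    q=(cloud(d,K,R,c)-insert()[1])@insert()[0]*1000; X,Y,Z=q[...,0],q[...,1],q[...,2]; P=p.astype(int)
    red=(P[...,0]>100)&(P[...,1]<60)&(P[...,2]<60)&(Z>38)&(Z<50)&(np.hypot(X,Y-57)<35)
    if red.sum()>10: print('grip',red.sum(),cv2.minAreaRect(np.c_[X[red],Y[red]].astype(np.float32)))
    bar=(Z>17)&(Z<26)&(np.hypot(X,Y-57)<40)&(np.hypot(X,Y-57)>20)&(P[...,0]>80)&(P[...,2]<100)
    if bar.sum()>10: print('bar',bar.sum(),cv2.minAreaRect(np.c_[X[bar],Y[bar]].astype(np.float32)))
    for cx,n in((-42,'harm'),(42,'whis')):
        print(n,[(y0,float(np.median(Z[a]).round(1))) for y0 in (-65,-50,-20,0,20,35,65) if (a:=(abs(X-cx)<8)&(abs(Y-y0)<4)&(Z<40)).sum()>20])
ana(p,d,K,R,c); ana(p2,d2,K2,R2,c2)
cv2.imwrite('pics/fin.png',np.hstack([cv2.resize(p[...,::-1],(400,300)),cv2.resize(p2[60:340,60:433,::-1],(400,300))]))
# other goods vs start
z=np.load('scene0.npz'); diff=np.abs(z['p'].astype(int)-p2).max(-1)>60; print('changed px',diff.sum())
P2=cloud(d2,K2,R2,c2)
E
```

```text
clock: 40.92
position: [0.6296, 0.0814, 0.2087]
ee_rot: [0.667, -0.534, 0.327, -0.403]
ft_force: [-0.4, 0.2, -0.8]
grip_width: 0.499
(array([ -0.5,  58.6, 177. ]), array([ -0.52, -90.89,   0.38]))
grip 557 ((-0.0570068359375, 57.01268005371094), (32.59199523925781, 10.795575141906738), 0.9558115005493164)
bar 487 ((0.4601249694824219, 57.01594543457031), (13.800455093383789, 68.01193237304688), 89.42716217041016)
harm [(-65, 12.7), (-50, 12.8), (-20, 12.7), (0, 12.7), (20, 12.6), (35, 12.6), (65, 12.3)]
whis [(-65, 4.4), (-50, 12.2), (-20, 12.1), (0, 12.0), (20, 12.0), (35, 12.0), (65, 12.0)]
grip 44 ((-1.6913604736328125, 62.224891662597656), (12.49128532409668, 33.62200164794922), 85.22245788574219)
bar 59 ((-1.6956005096435547, 66.0162353515625), (25.423398971557617, 67.39717102050781), 88.04096221923828)
harm []
whis []
changed px 14400
```

View pics/fin.png

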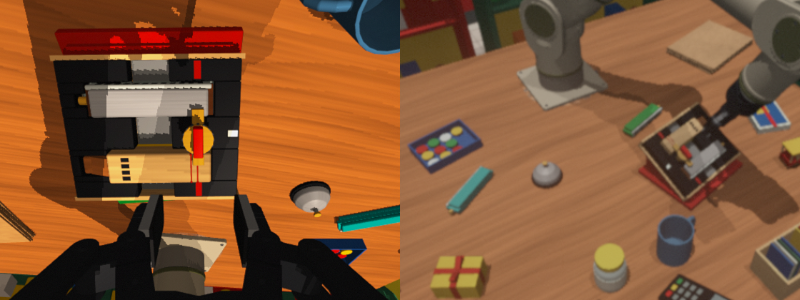

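The final view shows the harmonica at (150,100) and the whistle at (160,165) seated, with the bar across both at the red marks. The goods stand where they were. I hand in.

```bash
python3 - <<'E'
from h import *
z=np.load('scene0.npz'); A=cloud(z['d'],z['K'],z['R'],z['c']); p,d,K,R,c=cam('scene'); B=cloud(d,K,R,c)
for n,x,y in(('jar',.73,-.238),('mug',.735,-.03),('bell',.376,-.226),('box',.5635,-.5195),('green',.3224,.1173),('turq',.3185,-.42)):
    f=lambda P:np.median(P[(np.hypot(P[...,0]-x,P[...,1]-y)<.07)&(P[...,2]>.012)&(P[...,2]<.15)],axis=0).round(3)
    print(n,f(A),f(B))
print(manip.hand_in())
E
```

```text
jar [ 0.746 -0.244  0.084] [ 0.745 -0.244  0.084]
mug [ 0.727 -0.053  0.059] [ 0.727 -0.053  0.061]
bell [ 0.386 -0.231  0.03 ] [ 0.386 -0.231  0.031]
box [ 0.574 -0.52   0.049] [ 0.574 -0.519  0.049]
green [0.326 0.112 0.025] [0.326 0.113 0.025]
turq [ 0.327 -0.422  0.026] [ 0.326 -0.421  0.025]
the job is handed in; nothing more can be done
None
```

The harmonica and the whistle are both pressed home in their own cutouts. The lock is turned clockwise to its end stop and released, and the job is handed in at about 41 s of the 72 s.

**Last checks**
- **Height:** the whistle stands 12.0–12.2 mm proud and the harmonica 12.3–12.8 mm, against 12 mm nominal. An earlier view read the whistle at up to 13.1 mm and the harmonica at 12.5–12.8 mm, so these readings shift by up to about 1 mm between views. A 25–28 N push moved the whistle no more than 0.3 mm further. The harmonica's last press reached about 20 N with no more than 0.5 mm of movement.
- **Lock:** I turned it until the stop pushed back with 1.1 N m. Afterwards the grip and bar measured within about 1° of straight up the slope, across both instruments.
- **Other goods:** the jar, mug, bell, gift box and both look-alikes are within about 2 mm of where they started. I did not measure the cable car and postcards, and the arm did not work near them.

**What went wrong on the way**
- **Reported tool position:** it lies about 40 mm beyond the real fingertips, which all three cameras showed. My first grasp closed on air because of this, and I corrected for it afterwards.
- **First harmonica insertion:** it jammed at an angle, with one end on the cutout's edge. I pushed it with up to 57 N gripped and 67 N with shut fingers before I understood why. Those pushes went through the fingers and stayed under the 120 N wrist limit. I then regripped it, levelled it, shifted it and seated it cleanly.

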